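# Clear a pottery place: stack the forms, rack the board, put the tools away

## Robot

A 7-joint arm with a two-finger parallel gripper is mounted at the origin on the work surface. World frame = base frame: x ahead of the robot, y to its left, z up, the work surface at z = 0. Lengths are in m, angles in rad, forces in N, time in s.
With the tool pointing down it reaches from about 0.425 to 0.925 m from the base axis. Payload 6.8 kg.
Tool frame: the origin (TCP) lies at the very end of the fingers, on their centre line; the grasp point (between the pads) lies r.grasp_offset behind it (r.grasp_offset is the distance from the TCP to the grasp point, in m); z points along the fingers, y is the direction in which the jaws open and shut (so a half turn about z gives the same grasp; the last joint's range is limited). The gripper opens to 85 mm and grips with 20 to 120 N. Pads are 22 mm wide; open, the fingers measure 114 mm over their backs; the gripper's body (76 mm by 85 mm) begins 54 mm behind the grasp point. The pads swing forward as they close: fully open they stand 13 mm farther back than shut.
Start: joints at [1.093, 0.477, 0.022, 1.555, -0.011, 1.109, -0.083], TCP at [0.244, -0.629, 0.231] pointing down, gripper open.
Joint ranges: [-2.96, 2.96], [-0.34, 2.1], [-1.41, 1.46], [0.24, 2.44], [-1.37, 4.51], [0.17, 1.92], [-2.96, 2.96]. Speed limits (rad/s): [2.39, 2.39, 3.14, 3.14, 3.14, 3.14, 3.14].

## Interface

Orientations are given as a rotation vector (axis times angle).
In Python, from bench import r gives the robot as it stands.
- The arm moves only by the shell command python3 -m jog 'ROWS' [FORCE]. ROWS is JSON, one flat list of numbers, 7 for each row, row after row: the turn, a rotation vector about the tool's x, y, z normalised to -1 to 1, where 1 is 180 degrees, then the shift along the tool's x, y, z normalised to -1 to 1, where 1 is 200 mm, then the opening, from 0 (shut) to 1 (fully open). In form: [wx, wy, wz, x, y, z, hand, wx, wy, wz, x, y, z, hand, ...]. A call has 1 to 12 rows; each row is the pose to reach, as a shift and turn from the pose measured when the call began, along the tool's axes at that moment, turning the shorter way round; what a row does not reach only later rows make up. A row lasts 1/10 s, in which the tool goes at most 50 mm and 8.59 degrees, less where a joint would pass 70% of its speed; a pose out of reach is approached as far as the arm can. A call with a number of a shift or a turn outside -1 to 1 is refused whole. A call with a gripper value outside its range is refused whole. The fingers move at their own pace and stop on an object; FORCE is the grip in N (left out, the last holds). Time passes only in rows, so rows that repeat a pose let the fingers close. It gives the time, the measured TCP pose, the force and the opening at its end, in the units of the state.
- r.get_obs(): the state, without advancing time (a new reading comes with each control period).
- r.grab_frame(name): name is "scene" or "side" or "wrist"; returns the picture (420x560x3 uint8, red, green, blue); there is no depth.
- r.calibration(name): a dict with "K" (3x3 intrinsics, pixels), "origin" and "rotation" of the camera in the world; the wrist camera has in their place "T_tool_cam" (4x4, takes a point from camera to tool coordinates, whose origin is the TCP and whose axes are the flange's). Camera axes: x right, y up, looking along -z (the intrinsics and any distortion apply to the point x, -y, -z); pixel columns grow to the right and rows downward; lengths in m; the calibration is good to about 2 mm. A picture is of the moment at which its call begins: read the wrist's pose just before it. calibration takes no time and is no camera call.
- r.hand_in(): hands the job in, once; it reports no verdict.
The state is a dict: "clock": time; "joints": joint angles; "qvel": joint speeds; "tau": joint torques, N m; "tcp_pos": TCP position; "orientation": TCP orientation; "contact_force": force on the tool from outside, world axes, zero at the start; "moment": the same for the moment, N m; "grip_width": finger opening in m.
Only numpy, scipy, OpenCV 4.12 (cv2) and the standard library are available. Lean on these libraries where they do the work, as an engineer would, in place of code of your own. Each camera call takes 0.05 s, during which the arm holds its last target.

## Task

Tidy this place at the pottery table: stack all the loose round forms flat and centred on the round metal plate of the ware board, largest at the bottom and each smaller one on top, and only then slide the loaded board by its grip into the slot of the wooden ware rack until it is fully home against the back stop, with the stack still neat. Also lay the brush and the scraper flat in the tool tray, one in each lane and lying along it, with their heads (bristles, blade) towards the blue end. Leave the jar, the cup and the sponge where they are.

Things in the scene. Friction and masses are not known exactly. Their poses are not given: they have to be found in the camera images.
- form70: largest round pottery form: a flat blue disc, diameter 70 mm, 18 mm thick, a small dark dot on top; may be absent. Origin: centre of its underside; z is its axis. Starts flat on the table right of the ware board.
- form64: second round pottery form: a flat red disc, diameter 64 mm, 18 mm thick, a small dark dot on top; may be absent. Origin: centre of its underside; z is its axis. Starts flat on the table right of the ware board.
- form58: third round pottery form: a flat yellow disc, diameter 58 mm, 18 mm thick, a small dark dot on top; may be absent. Origin: centre of its underside; z is its axis. Starts flat on the table right of the ware board.
- form52: fourth round pottery form: a flat green disc, diameter 52 mm, 18 mm thick, a small dark dot on top; may be absent. Origin: centre of its underside; z is its axis. Starts flat on the table right of the ware board.
- form46: smallest round pottery form: a flat bare brown wood disc, diameter 46 mm, 18 mm thick, a small dark dot on top; may be absent. Origin: centre of its underside; z is its axis. Starts flat on the table right of the ware board.
- board: ware board, loose, about 0.45 kg: light wooden board 170 mm long (x) by 150 mm wide (y) by 12 mm thick, lying on the table, with a 44 mm wide, 12 mm thick neck that runs out to x = -183 mm and carries the dark upright grip. Origin: centre of the underside of the 170 x 150 board, z up. Its +x end goes first into the rack. Friction alone keeps the forms on it: move it smoothly.
- plate (a point): centre of the top face of the round aluminium plate fixed in the middle of the ware board (diameter 110 mm, top 16 mm above the board's underside); axes as the board's
- grip (a point): place to hold the ware board's dark upright grip: a bar 44 mm long (x), 14 mm thick (y), its top 58 mm above the table; this point is 45 mm above the board's underside, 150 mm behind its centre (x = -150 mm). Axes as the board's: pinch it along y.
- rack: fixed wooden ware rack on the left, 194 mm wide (y), 190 deep (x), open towards its -x. Two cheeks 162 mm apart, flared lead-ins out to x = -135 mm; lips over the board's edges, 8 mm wide, underside 22 mm above the table; slatted top, underside at 155 mm; back stop at x = 85 mm. Origin: on the table, middle of the bay; x points in, z up.
- home (a point): where the ware board's origin lies when the board is fully home (same point and axes as the rack's origin); its grip then stands 55 mm clear outside the rack's open end
- tooltray: dark wooden tool tray, fixed, 200 mm long (x) by 159 mm wide (y), walls 18 mm high, floor 5 mm thick, with one lengthwise wall making two lanes, each about 187 mm long and 72 mm wide inside; the end wall at +x is painted blue. Origin: centre of the underside.
- lane_left (a point): centre of the floor of one lane (the tray's +y side); x along the lane towards the blue end, z up
- lane_right (a point): centre of the floor of the other lane (the tray's -y side); x along the lane towards the blue end, z up
- brush: glaze brush, loose, 140 mm long, flat underneath: yellow handle 90 x 20 x 20 mm to -x, steel ferrule, dark bristle head 36 mm wide to +x. Origin: in the middle of its length on the underside; x towards the head, z up.
- brush_grip (a point): place to hold the brush: on the handle (20 mm wide along y, 20 mm high), 10 mm above the underside, 5 mm from the origin towards the handle; axes as the brush's
- brush_tip (a point): end of the brush's bristles, 70 mm from the origin
- scraper: scraper, loose, 140 mm long, flat underneath: black handle 90 x 20 x 20 mm to -x, thin steel blade 44 mm wide to +x. Origin: in the middle of its length on the underside; x towards the blade, z up.
- scraper_grip (a point): place to hold the scraper: on the handle (20 mm wide along y, 20 mm high), 10 mm above the underside, 5 mm from the origin towards the handle; axes as the scraper's
- scraper_tip (a point): end of the scraper's blade, 70 mm from the origin
- glaze_jar: bystander: green glass jar with a black lid, 60 mm wide, 90 mm high, just beyond the ware board; origin under its centre
- water_cup: bystander: white cup, 72 mm wide, 95 mm high, beyond the ware board; origin under its centre
- sponge: bystander: yellow sponge block 100 x 70 x 35 mm, beyond the grip of the ware board; origin under its centre

How it is judged:
By the outcome, as a careful person would: the job done as asked, in the order asked, and still so for the second after the job is handed in, with the robot touching nothing.
Of form70, form64, form58, form52, form46 only 3 to 5 are there at a start; the rules pass over those that are not, and their reading is None.
At some moment in a run one of brush, scraper may be knocked a few centimetres aside while the robot is not near it.
Once in a run the grip may slacken for a moment while it holds something.
It also fails if it takes over 210 s, if anything falls off the work surface, if the arm or the gripper's body presses on something with over 40 N, if the wrist force passes 120 N, or if a joint passes its speed limit or range.

## Working session

There is one attempt and no reset: what is moved stays moved. The work goes in short steps, Python scripts to look and compute and a shell command to move; the robot and the scene stay as the last step left them, time stands still between calls to the robot, and variables do not carry over. Pictures are saved under pics/ and viewed, and the job is handed in when it is done.

```bash
ls; mkdir -p pics; python3 - <<'E'
from bench import r
import cv2,json
print(r.get_obs(), r.grasp_offset)
for n in ["scene","side","wrist"]:
    c=r.calibration(n); print(n,{k:(v.tolist() if hasattr(v,'tolist') else v) for k,v in c.items()})
    f=r.grab_frame(n); cv2.imwrite(f"pics/{n}0.png",f[:,:,::-1])
E
```

```text
pics
{'clock': 0.0, 'joints': array([ 1.0929026 ,  0.47785884,  0.02234447,  1.55647346, -0.01152346,
        1.10930019, -0.0831228 ]), 'qvel': array([-1.42280939e-03,  9.44712194e-05,  3.82328601e-04,  6.25189036e-04,
        9.39061541e-04,  5.77693554e-06, -2.02753345e-03]), 'tau': array([-1.32132760e-05, -5.96452975e+01,  1.60813518e+00, -2.81196767e+01,
        1.25167030e-02,  9.43826220e-03,  4.36247979e-05]), 'tcp_pos': array([ 0.24372889, -0.62880845,  0.23027713]), 'orientation': array([-3.08622900e+00, -5.77201238e-01,  7.44689320e-04]), 'contact_force': array([ 0.05381442, -0.1896068 , -0.50568118]), 'moment': array([-0.01348002, -0.01858689, -0.01542264]), 'grip_width': 0.08556613688565379} 0.0187
scene {'K': [[541.5206840337275, 0.0, 282.4826854960521], [0.0, 541.5206840337275, 213.448722519446], [0.0, 0.0, 1.0]], 'origin': [1.0186342400488315, -0.63762702061586, 1.024606093675612], 'rotation': [0.6332073491666778, 0.20223377070991108, 0.6280581170802892]}
side {'K': [[454.70470492734944, 0.0, 276.62280819437814], [0.0, 454.70470492734944, 212.33796237782693], [0.0, 0.0, 1.0]], 'origin': [0.13865275604566862, 0.8300921619874172, 0.8722960500553989], 'rotation': [0.2887139576590123, -1.1360949451038302, -2.4720892874119356]}
wrist {'K': [[306.95994849067165, 0.0, 284.14342158405077], [0.0, 306.95994849067165, 207.65173941523855], [0.0, 0.0, 1.0]], 'T_tool_cam': [[-0.0005272467709820137, 0.9586225902428067, 0.28467955930662237, 0.07288987448971324], [0.9999998063625927, 0.0004113202445330888, 0.0004670015331537235, 0.00026019458863346667], [0.000330583753411639, 0.2846797504070613, -0.9586226214848852, -0.1426818496927056], [0.0, 0.0, 0.0, 1.0]]}
```

View pics/scene0.png

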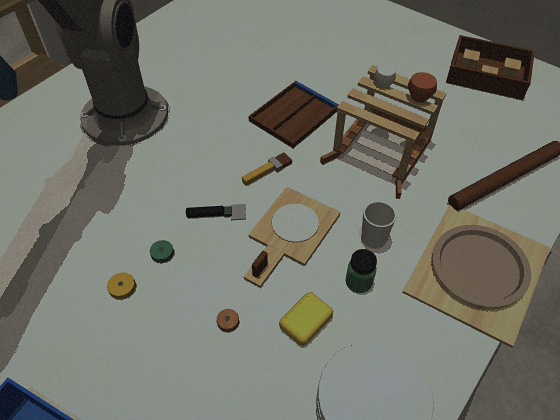

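View pics/side0.png

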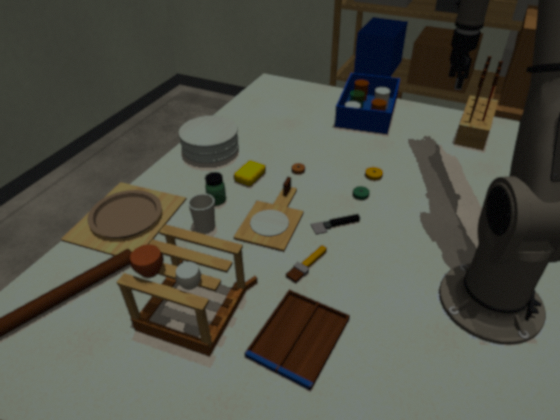

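View pics/wrist0.png

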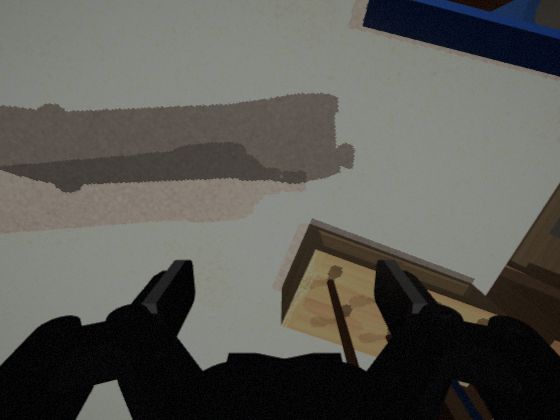

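The scene view shows three forms: yellow (121,285), green (162,251) and brown (228,319). The brush is at (268,167), the scraper at (217,211), the board at (294,222), its grip at (260,263), the tray at (295,112) and the rack at (385,130). No red or blue form is visible.

```bash
cat > h.py <<'E'
import numpy as np,cv2
from scipy.spatial.transform import Rotation as R
from bench import r
def cam(n,obs=None):
    c=r.calibration(n);K=np.array(c["K"])
    if n!="wrist":
        return K,np.array(c["origin"]),R.from_rotvec(c["rotation"]).as_matrix()
    o=obs or r.get_obs();T=np.array(c["T_tool_cam"]);Rt=R.from_rotvec(o["orientation"]).as_matrix()
    return K,np.array(o["tcp_pos"])+Rt@T[:3,3],Rt@T[:3,:3]
def ray(C,p,z):
    K,o,M=C
    d=M@np.array([(p[0]-K[0,2])/K[0,0],-(p[1]-K[1,2])/K[1,1],-1.])
    return (o+d*(z-o[2])/d[2])
def proj(C,P):
    K,o,M=C;q=M.T@(np.array(P)-o)
    return np.array([K[0,0]*q[0]/-q[2]+K[0,2],K[1,1]*-q[1]/-q[2]+K[1,2]])
def shot(n,name):
    o=r.get_obs();f=r.grab_frame(n)[:,:,::-1].copy();cv2.imwrite(f"pics/{name}.png",f)
    return cam(n,o),f
def blobs(f,lo,hi,amin=30):
    h=cv2.cvtColor(f,cv2.COLOR_BGR2HSV);m=cv2.inRange(h,np.array(lo),np.array(hi))
    n,l,s,c=cv2.connectedComponentsWithStats(m)
    return [(s[i,4],c[i].round(1),l==i) for i in range(1,n) if s[i,4]>=amin]
def rect(f,C,z,scale=2000,x0=.2,x1=.9,y0=-.6,y1=.5):
    "rectified top view at height z; rows x downwards from x1, cols y from y1"
    W=int((y1-y0)*scale);H=int((x1-x0)*scale)
    src=np.float32([proj(C,(a,b,z)) for a,b in((x1,y1),(x1,y0),(x0,y0),(x0,y1))])
    Hm=cv2.getPerspectiveTransform(src,np.float32([[0,0],[W,0],[W,H],[0,H]]))
    return cv2.warpPerspective(f,Hm,(W,H))
E
python3 - <<'E'
from h import *
f={}
for n in["scene","side"]:
    f=cv2.imread(f"pics/{n}0.png");C=cam(n)
    w=rect(f,C,0.018,700,x0=.1,x1=1.,y0=-.6,y1=.5);print(w.shape);cv2.imwrite(f"pics/rect_{n}.png",w)
h=cv2.imread("pics/scene0.png")
for u,v in [(121,281),(162,247),(228,316),(268,172),(200,212),(295,222),(260,263),(310,90),(335,95)]: print((u,v),cv2.cvtColor(h,cv2.COLOR_BGR2HSV)[v,u])
cv2.imwrite("pics/c1.png",cv2.resize(h[130:340,90:350],None,fx=3,fy=2.85,interpolation=cv2.INTER_CUBIC))
cv2.imwrite("pics/c2.png",cv2.resize(h[60:210,230:460],None,fx=3.4,fy=3.4,interpolation=cv2.INTER_CUBIC))
E
```

```text
(630, 770, 3)
(630, 770, 3)
(121, 281) [ 22 158  66]
(162, 247) [68 70 44]
(228, 316) [65 29 53]
(268, 172) [ 20 125  55]
(200, 212) [90 61 21]
(295, 222) [ 52  19 147]
(260, 263) [172 156  18]
(310, 90) [108 172  92]
(335, 95) [ 60  10 146]
```

View pics/rect_scene.png

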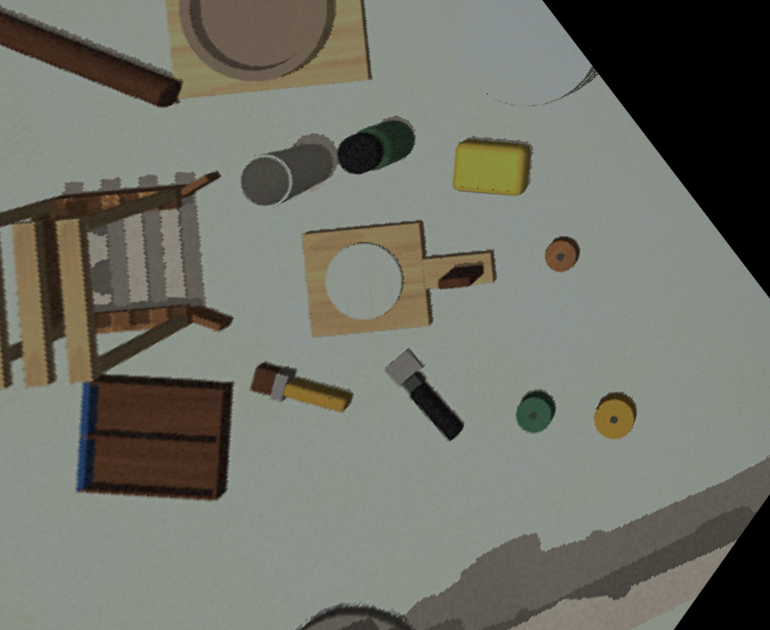

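View pics/c1.png

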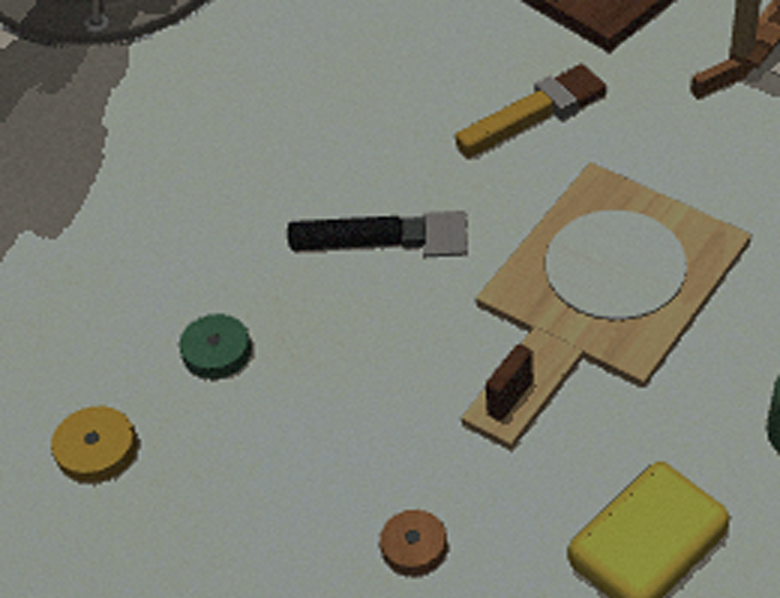

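View pics/c2.png

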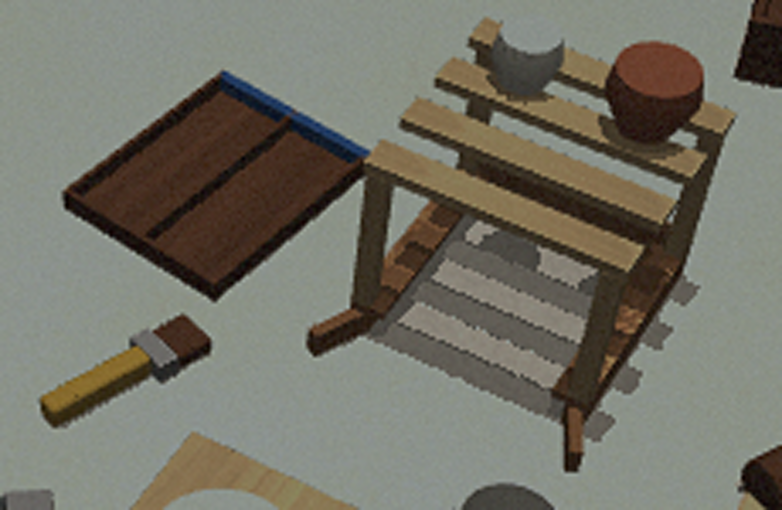

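```bash
python3 - <<'E'
from h import *
for n in["scene","side"]:
    f=cv2.imread(f"pics/{n}0.png");C=cam(n)
    for nm,z,bx in [("c",.018,(-.45,-.2,.33,.72))]:
        pass
    w=rect(f,C,.018,1600,x0=.34,x1=.72,y0=-.44,y1=-.2) if 1 else 0
    cv2.imwrite(f"pics/rd_{n}.png",w)
    w=rect(f,C,.012,1600,x0=.36,x1=.72,y0=-.25,y1=.2);cv2.imwrite(f"pics/rb_{n}.png",w)
    w=rect(f,C,.02,1600,x0=.28,x1=.72,y0=.05,y1=.5);cv2.imwrite(f"pics/rt_{n}.png",w)
a=[cv2.imread(f"pics/rd_{n}.png") for n in["scene","side"]];cv2.imwrite("pics/rd.png",np.hstack(a)[:600])
E
```

```text
(no output)
```

View pics/rd.png

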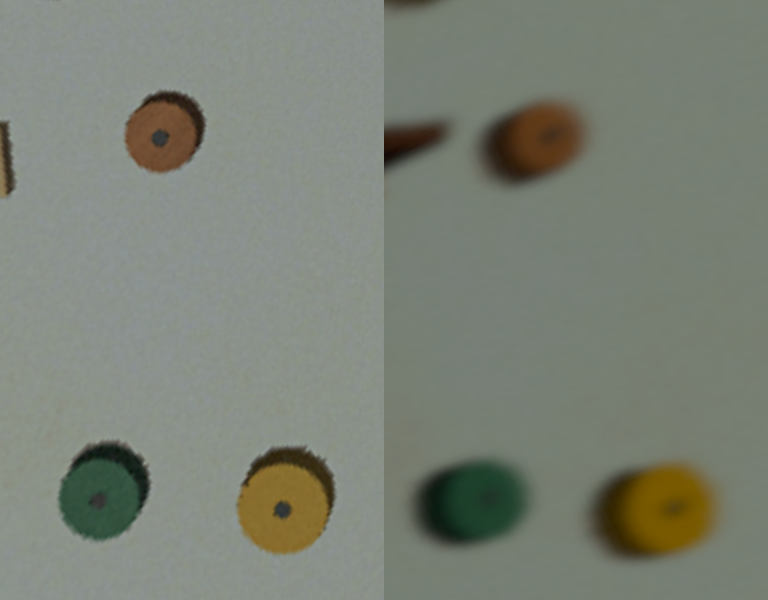

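View pics/rb_scene.png

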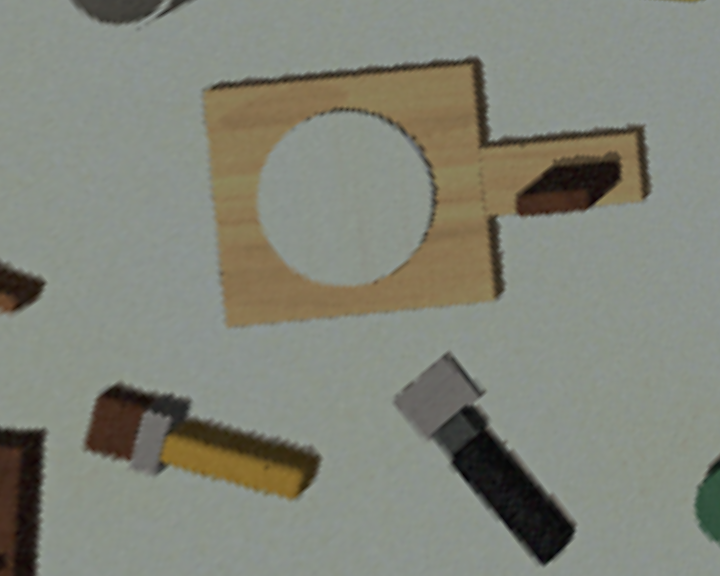

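View pics/rb_side.png

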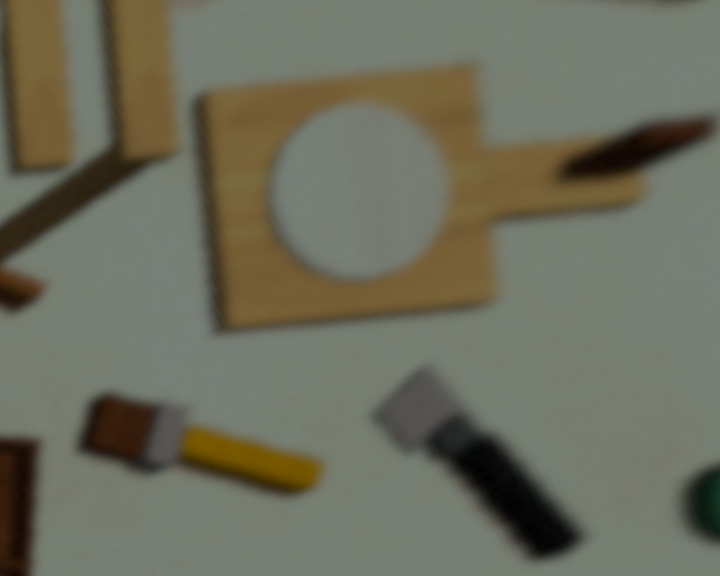

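View pics/rt_scene.png

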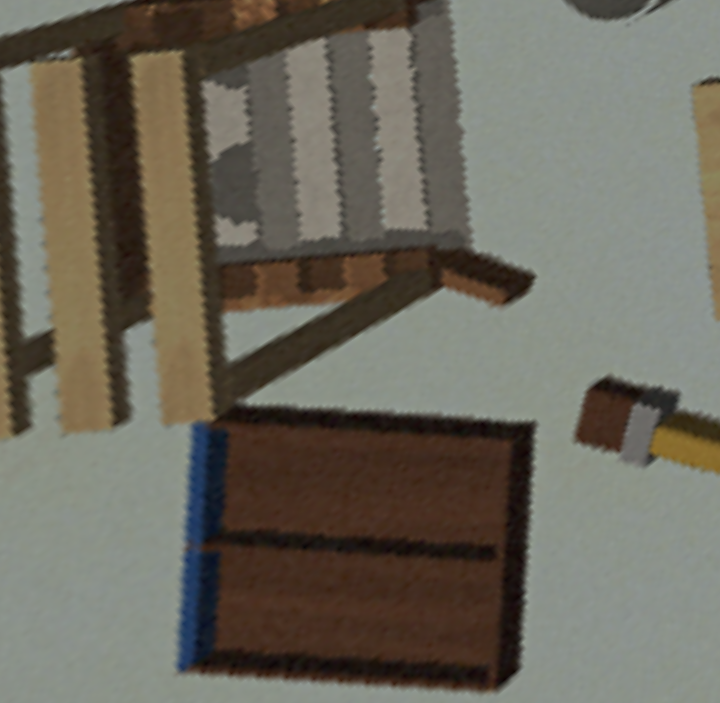

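View pics/rt_side.png

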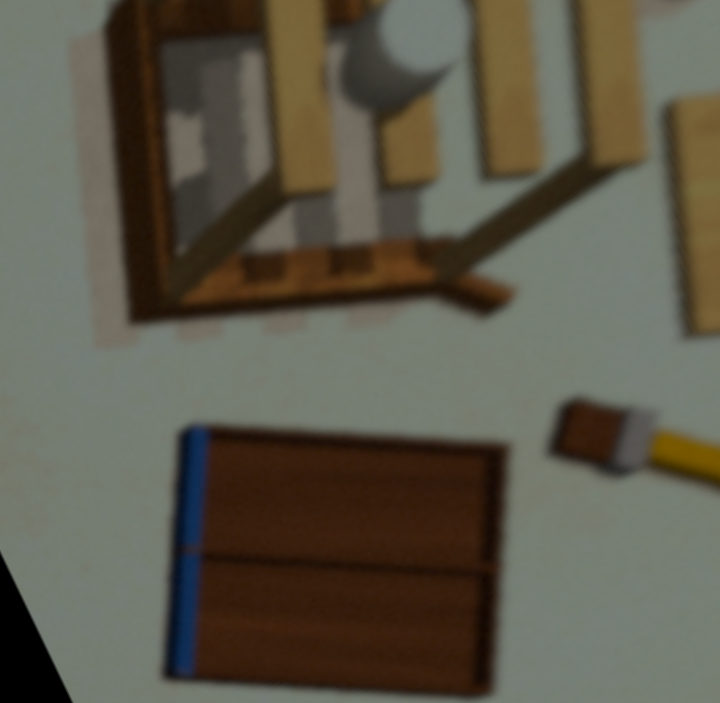

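```bash
cat > m1.py <<'E'
from h import *
def ell(f,C,z,box,lo,hi,sc=3000):
    x0,x1,y0,y1=box
    w=cv2.GaussianBlur(rect(f,C,z,sc,x0,x1,y0,y1),(5,5),0)
    m=cv2.inRange(cv2.cvtColor(w,cv2.COLOR_BGR2HSV),np.array(lo),np.array(hi))
    m=cv2.morphologyEx(m,cv2.MORPH_CLOSE,np.ones((25,25)))
    cs,_=cv2.findContours(m,cv2.RETR_EXTERNAL,cv2.CHAIN_APPROX_NONE);c=max(cs,key=cv2.contourArea)
    (u,v),rad=cv2.minEnclosingCircle(c);M=cv2.moments(c);e=cv2.fitEllipse(c)
    return np.array([x1-e[0][1]/sc,y1-e[0][0]/sc]).round(4),(np.array(e[1])/sc).round(4),(2*rad/sc)
E
python3 - <<'E'
from m1 import *
for n in["scene","side"]:
    f=cv2.imread(f"pics/{n}0.png");C=cam(n)
    print(n)
    print(" yellow",ell(f,C,.018,(.36,.45,-.43,-.33),(15,100,40),(32,255,255)))
    V={"scene":38,"side":20}[n]
    print(" yellow2",ell(f,C,.018,(.36,.45,-.43,-.33),(15,100,70 if n=="scene" else 60),(32,255,255)))
    print(" green",ell(f,C,.018,(.36,.45,-.31,-.21),(50,50,40),(95,255,255)))
    print(" brown",ell(f,C,.018,(.58,.68,-.35,-.25),(3,60,70),(20,255,255)))
    print(" plate",ell(f,C,.016,(.53,.67,-.09,.05),(0,0,60 ),(180,45,255)))
    for nm,b in(("y",(.36,.45,-.43,-.33)),("g",(.36,.45,-.31,-.21)),("b",(.58,.68,-.35,-.25))):
        pass
E
```

```text
scene
 yellow (array([ 0.4061, -0.3781]), array([0.0572, 0.0659]), 0.06597827657063803)
 yellow2 (array([ 0.4025, -0.3772]), array([0.0562, 0.0581]), 0.06245232645670573)
 green (array([ 0.411 , -0.2644]), array([0.0499, 0.0599]), 0.06004597473144531)
 brown (array([ 0.6353, -0.3008]), array([0.0448, 0.047 ]), 0.05126867167154948)
 plate (array([ 0.5982, -0.0183]), array([0.1088, 0.1103]), 0.11128617350260417)
side
 yellow (array([ 0.4002, -0.3707]), array([0.0564, 0.077 ]), 0.07807172648111979)
 yellow2 (array([ 0.4002, -0.3721]), array([0.0562, 0.0746]), 0.07807172648111979)
 green (array([ 0.4058, -0.2568]), array([0.049 , 0.0659]), 0.06566413370768229)
 brown (array([ 0.6349, -0.3022]), array([0.0464, 0.0464]), 0.051764470418294274)
 plate (array([ 0.598 , -0.0191]), array([0.107 , 0.1088]), 0.10979205322265626)
```

```bash
cat > go.py <<'E'
import sys
from h import *
def go(x,y,z,yaw,tilt_fix=True):
    o=r.get_obs();M=R.from_rotvec(o["orientation"])
    c,s=np.cos(np.radians(yaw)),np.sin(np.radians(yaw))
    T=R.from_matrix(np.array([[c,s,0],[s,-c,0],[0,0,-1]]))
    d=M.inv().apply(np.array([x,y,z])-o["tcp_pos"])/.2
    w=(M.inv()*T).as_rotvec()/np.pi
    xt=M.apply([1,0,0])
    print("t%.2f"%o["clock"],"tcp",o["tcp_pos"].round(4),"yaw %.1f"%np.degrees(np.arctan2(xt[1],xt[0])),"gw %.4f"%o["grip_width"],"F",o["contact_force"].round(1),"| w",w.round(4),"d",d.round(4),"deg %.1f"%np.degrees(np.linalg.norm(w)*np.pi),"mm %.0f"%(np.linalg.norm(d)*200))
if __name__=="__main__":
    a=list(map(float,sys.argv[1:]))
    for i in range(0,len(a),4): go(*a[i:i+4])
E
python3 go.py .34 -.45 .2 90 .402 -.378 .12 90
```

```text
t0.15 tcp [ 0.2438 -0.629   0.2306] yaw 21.2 gw 0.0855 F [-0.5 -0.4 -0.3] | w [-4.000e-04 -2.000e-04 -3.823e-01] d [ 0.7718 -0.6603  0.1537] deg 68.8 mm 205
t0.15 tcp [ 0.2438 -0.629   0.2306] yaw 21.2 gw 0.0855 F [-0.5 -0.4 -0.3] | w [-4.000e-04 -2.000e-04 -3.823e-01] d [ 1.191  -0.8834  0.5539] deg 68.8 mm 317
```

```bash
python3 -m jog '[0,0,-0.1,0.2,-0.16,0.1,1, 0,0,-0.2,0.4,-0.33,0.15,1, 0,0,-0.3,0.6,-0.5,0.2,1, 0,0,-0.3822,0.8,-0.66,0.25,1, 0,0,-0.3822,1,-0.8,0.4,1,0,0,-0.3822,1,-0.8,0.4,1,0,0,-0.3822,1,-0.8,0.4,1,0,0,-0.3822,1,-0.8,0.4,1,0,0,-0.3822,1,-0.8,0.4,1]'; python3 go.py .402 -.378 .12 90
```

```text
clock: 1.05
tcp_pos: [0.3723, -0.4071, 0.1505]
orientation: [-2.219, -2.222, -0.001]
contact_force: [0.5, 0.2, 0.5]
grip_width: 0.0854
t1.05 tcp [ 0.3723 -0.4071  0.1505] yaw 90.1 gw 0.0854 F [0.5 0.2 0.5] | w [-0.0003 -0.0006  0.0004] d [0.1452 0.149  0.1524] deg 0.1 mm 52
```

```bash
python3 - <<'E'
from m1 import *
C,f=shot("wrist","w1")
w=rect(f,C,.018,2000,.34,.48,-.43,-.2);cv2.imwrite("pics/w1r.png",w)
print(ell(f,C,.018,(.36,.45,-.43,-.33),(15,100,60),(32,255,255)))
print(ell(f,C,.018,(.36,.45,-.31,-.21),(50,50,40),(95,255,255)))
E
```

```text
(array([ 0.4009, -0.378 ]), array([0.0553, 0.0566]), 0.05723486328125)
(array([ 0.4065, -0.2666]), array([0.0442, 0.0516]), 0.05104277038574219)
```

View pics/w1.png

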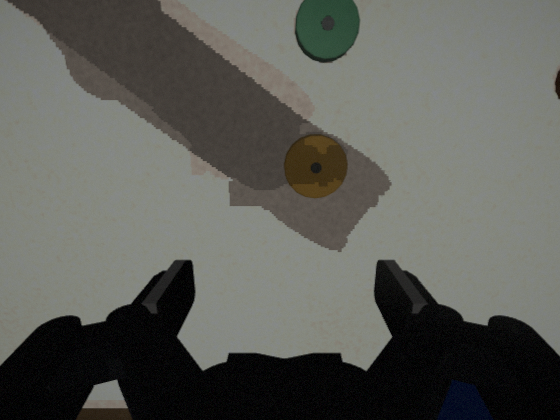

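View pics/w1r.png

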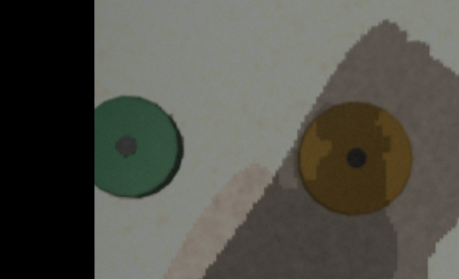

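```bash
python3 -m jog '[0,0,0,0.145,0.145,0.15,1, 0,0,0,0.145,0.145,0.35,1, 0,0,0,0.145,0.145,0.55,1, 0,0,0,0.145,0.145,0.68,1, 0,0,0,0.145,0.145,0.735,1,0,0,0,0.145,0.145,0.735,1,0,0,0,0.145,0.145,0.735,0.5,0,0,0,0.145,0.145,0.735,0.5,0,0,0,0.145,0.145,0.735,0.5,0,0,0,0.145,0.145,0.735,0.5,0,0,0,0.145,0.145,0.735,0.5]' 40; python3 go.py .4012 -.3782 .003 90
python3 - <<'E'
from h import *
shot("wrist","w2")
E
```

```text
clock: 2.2
tcp_pos: [0.4021, -0.3792, 0.0057]
orientation: [2.225, 2.215, 0.001]
contact_force: [-0.8, 1.0, 6.4]
grip_width: 0.0557
t2.20 tcp [ 0.4021 -0.3792  0.0057] yaw 89.7 gw 0.0557 F [-0.8  1.   6.4] | w [ 0.0005  0.0002 -0.0015] d [ 0.0051 -0.0048  0.0134] deg 0.3 mm 3
```

View pics/w2.png

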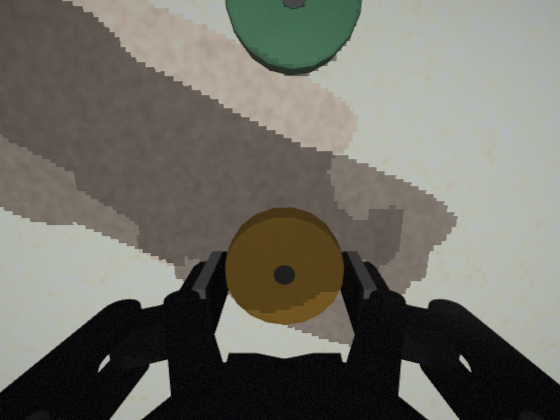

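```bash
python3 -m jog '[0,0,0,0,0,-0.05,0.5, 0,0,0,0,0,-0.15,0.5, 0,0,0,0.1,0.05,-0.18,0.5, 0,0,0,0.2,0.1,-0.18,0.5,0,0,0,0.3,0.16,-0.18,0.5,0,0,0,0.4,0.22,-0.18,0.5,0,0,0,0.5,0.27,-0.18,0.5,0,0,0,0.6,0.32,-0.18,0.5,0,0,0,0.7,0.38,-0.18,0.5,0,0,0,0.8,0.43,-0.18,0.5,0,0,0,0.9,0.5,-0.18,0.5,0,0,0,1,0.55,-0.18,0.5]'; python3 go.py .598 -.0187 .042 95.6
python3 - <<'E'
from h import *
shot("wrist","w3")
E
```

```text
clock: 3.45
tcp_pos: [0.5146, -0.1791, 0.0435]
orientation: [2.224, 2.213, 0.003]
contact_force: [0.3, 0.3, -0.8]
grip_width: 0.056
t3.45 tcp [ 0.5146 -0.1791  0.0435] yaw 89.7 gw 0.0560 F [ 0.3  0.3 -0.8] | w [ 0.0014  0.0005 -0.0327] d [0.8042 0.4128 0.0082] deg 5.9 mm 181
```

View pics/w3.png

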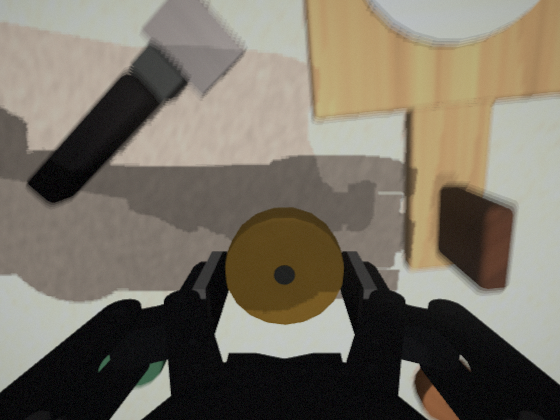

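```bash
cat > held.py <<'E'
from h import *
def held(f,C,o,ztop):
    "dot of the held disc: dark blob in the middle, as offset from tcp in tool axes"
    g=cv2.cvtColor(f,cv2.COLOR_BGR2HSV)[245:300,255:315]
    s=g[...,1].astype(float);m=(s<s.mean()*.5).astype(np.uint8)
    n,l,st,c=cv2.connectedComponentsWithStats(m)
    i=1+np.argmax(st[1:,4]);p=c[i]+[255,245]
    P=ray(C,p,ztop);M=R.from_rotvec(o["orientation"])
    return p.round(1),M.inv().apply(P-o["tcp_pos"]).round(4),st[i,4]
E
python3 - <<'E'
from held import *
o=r.get_obs();C=cam("wrist",o);f=cv2.imread("pics/w3.png")
print(held(f,C,o,o["tcp_pos"][2]+.0123))
print(cam("wrist",o)[1:])
E
```

```text
(array([283.9, 274.6]), array([ 0.0006,  0.0003, -0.0123]), np.int32(291))
(array([ 0.51615675, -0.10217035,  0.18648545]), array([[ 9.99975456e-01,  2.47771210e-03, -6.55346394e-03],
       [-5.18090421e-04,  9.58969173e-01,  2.83509887e-01],
       [ 6.98702578e-03, -2.83499533e-01,  9.58946920e-01]]))
```

```bash
python3 -m jog '[0,0,0,0.1,0.05,0,0.5, 0,0,0,0.2,0.1,0,0.5, 0,0,0,0.3,0.15,0,0.5, 0,0,0,0.4,0.2,0,0.5,0,0,0,0.5,0.25,0,0.5,0,0,0,0.6,0.3,0,0.5,0,0,0,0.7,0.36,0,0.5,0,0,0,0.8,0.415,0,0.5,0,0,0,0.8,0.415,0,0.5,0,0,0,0.8,0.415,0,0.5]'; python3 go.py .598 -.0187 .0225 90
python3 - <<'E'
from held import *
C,f=shot("wrist","w4")
o=r.get_obs();print(held(f,C,o,o["tcp_pos"][2]+.0123))
shot("scene","s4")
E
```

```text
clock: 4.5
tcp_pos: [0.6001, -0.0146, 0.0455]
orientation: [2.218, 2.219, 0.01]
contact_force: [0.5, -0.6, -0.3]
grip_width: 0.0562
t4.50 tcp [ 0.6001 -0.0146  0.0455] yaw 90.0 gw 0.0562 F [ 0.5 -0.6 -0.3] | w [ 0.0024 -0.0004  0.0001] d [-0.0207 -0.0113  0.1147] deg 0.4 mm 23
(array([283.9, 274.6]), array([ 0.0015,  0.0007, -0.0123]), np.int32(291))
```

View pics/w4.png

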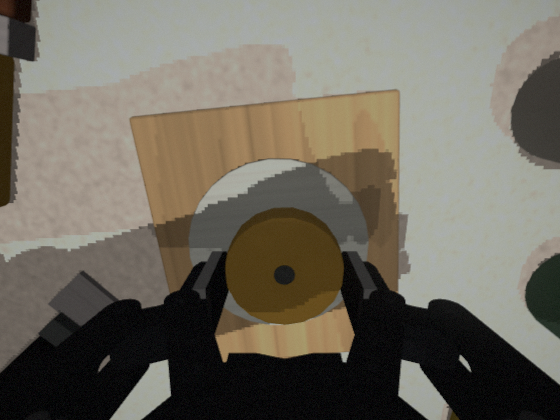

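View pics/s4.png

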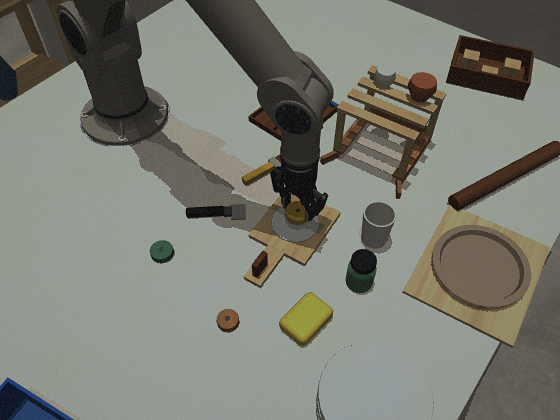

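```bash
python3 -m jog '[-0.0,0,0,-0.024,-0.014,0,0.5, 0.002,0,0,-0.024,-0.014,0.04,0.5, 0.002,0,0,-0.024,-0.014,0.08,0.5,0.002,0,0,-0.024,-0.014,0.105,0.5,0.002,0,0,-0.024,-0.014,0.118,0.5,0.002,0,0,-0.024,-0.014,0.118,0.5,0.002,0,0,-0.024,-0.014,0.118,0.5]'; python3 go.py .5975 -.0192 .0217 90
```

```text
clock: 5.3
tcp_pos: [0.596, -0.0211, 0.0217]
orientation: [-2.223, -2.219, 0.002]
contact_force: [-5.7, -1.1, 9.8]
grip_width: 0.0558
t5.30 tcp [ 0.596  -0.0211  0.0217] yaw 89.9 gw 0.0558 F [-5.7 -1.1  9.8] | w [-0.0005  0.0001 -0.0006] d [ 0.0094  0.0072 -0.    ] deg 0.1 mm 2
```

```bash
python3 -m jog '[0,0,0,0.009,0.007,-0.012,0.5,0,0,0,0.009,0.007,-0.012,0.5,0,0,0,0.009,0.007,-0.008,0.5,0,0,0,0.009,0.007,-0.006,0.5,0,0,0,0.009,0.007,-0.005,0.5]'; python3 go.py .5975 -.0192 .0217 90
```

```text
clock: 5.8
tcp_pos: [0.5973, -0.0193, 0.0224]
orientation: [-2.222, -2.219, 0.003]
contact_force: [-0.3, 0.2, -1.1]
grip_width: 0.0559
t5.80 tcp [ 0.5973 -0.0193  0.0224] yaw 89.9 gw 0.0559 F [-0.3  0.2 -1.1] | w [-0.0006  0.0001 -0.0005] d [0.0005 0.0011 0.0034] deg 0.2 mm 1
```

```bash
python3 -m jog '[0,0,0,0,0,0,0.8,0,0,0,0,0,0,0.9,0,0,0,0,0,0,1,0,0,0,0,0,0,1,0,0,0,0,0,-0.15,1,0,0,0,0,0,-0.3,1,0,0,0,-0.2,-0.15,-0.4,1,0,0,0,-0.4,-0.3,-0.4,1,0,0,0,-0.6,-0.45,-0.4,1,0,0,0,-0.8,-0.6,-0.4,1,0,0,0,-0.8,-0.6,-0.4,1]'; python3 go.py .407 -.263 .007 90 
python3 - <<'E'
from m1 import *
C,f=shot("wrist","w5");print(ell(f,C,.034,(.55,.65,-.07,.03),(15,100,60),(32,255,255)))
print(ell(f,C,.016,(.53,.67,-.09,.05),(0,0,60 ),(180,45,255)))
C,f=shot("scene","s5")
print(ell(f,C,.034,(.55,.65,-.07,.03),(15,100,70),(32,255,255)))
E
```

```text
clock: 6.9
tcp_pos: [0.472, -0.1855, 0.1023]
orientation: [-2.233, -2.207, 0.01]
contact_force: [1.2, 0.5, -0.3]
grip_width: 0.0853
t6.90 tcp [ 0.472  -0.1855  0.1023] yaw 89.3 gw 0.0853 F [ 1.2  0.5 -0.3] | w [-0.0019  0.001  -0.0037] d [-0.3894 -0.3177  0.4799] deg 0.8 mm 139
(array([ 0.6314, -0.0622]), array([0.0198, 0.0271]), 0.030559206644694012)
(array([ 0.5964, -0.0558]), array([0.0319, 0.1047]), 0.09800517781575521)
(array([ 0.6006, -0.0216]), array([0.0559, 0.0671]), 0.06707142639160156)
```

View pics/w5.png

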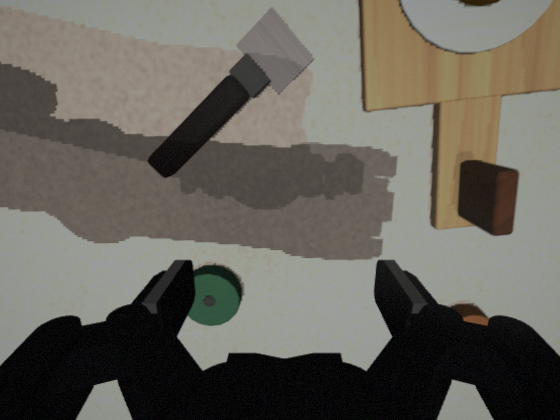

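```bash
python3 - <<'E'
from m1 import *
f=cv2.imread("pics/s5.png");C=cam("scene")
w1=rect(f,C,.034,4000,.53,.67,-.09,.05);w2=rect(f,C,.016,4000,.53,.67,-.09,.05)
# expected circles
for w,rr in((w1,.029),(w2,.055)):
    cv2.circle(w,(int((.05+.0187)*4000),int((.67-.598)*4000)),int(rr*4000),(0,0,255),1)
cv2.imwrite("pics/s5r.png",cv2.resize(np.hstack([w1,w2]),None,fx=.7,fy=.7))
E
```

```text
(no output)
```

View pics/s5r.png

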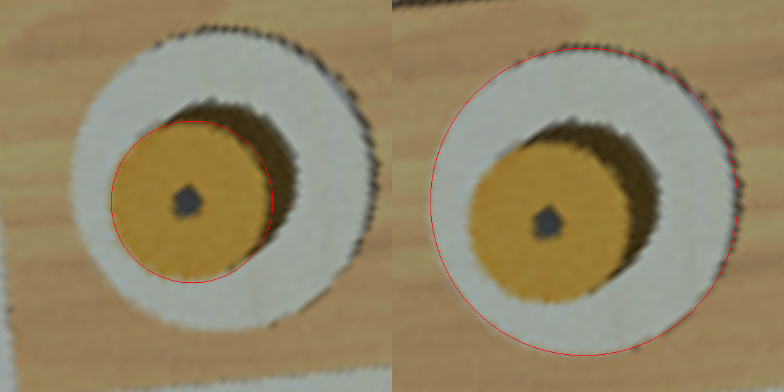

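```bash
python3 -m jog '[0,0,-0.0037,-0.2,-0.16,0.05,1,0,0,-0.0037,-0.389,-0.318,0.1,1,0,0,-0.0037,-0.389,-0.318,0.2,1,0,0,-0.0037,-0.389,-0.318,0.35,1,0,0,-0.0037,-0.389,-0.318,0.45,1,0,0,-0.0037,-0.389,-0.318,0.475,1,0,0,-0.0037,-0.389,-0.318,0.475,1,0,0,-0.0037,-0.389,-0.318,0.475,0.45,0,0,-0.0037,-0.389,-0.318,0.475,0.45,0,0,-0.0037,-0.389,-0.318,0.475,0.45,0,0,-0.0037,-0.389,-0.318,0.475,0.45,0,0,-0.0037,-0.389,-0.318,0.475,0.45]' 40; python3 go.py .407 -.263 .007 90
python3 - <<'E'
from held import *
C,f=shot("wrist","w6")
o=r.get_obs();print(held(f,C,o,.018))
E
```

```text
clock: 8.2
tcp_pos: [0.4129, -0.2584, 0.0095]
orientation: [2.214, 2.228, -0.002]
contact_force: [-0.4, 1.7, 9.6]
grip_width: 0.0495
t8.20 tcp [ 0.4129 -0.2584  0.0095] yaw 90.4 gw 0.0495 F [-0.4  1.7  9.6] | w [-0.0001  0.0006  0.002 ] d [-0.0229 -0.0297  0.0124] deg 0.4 mm 8
(array([284. , 281.5]), array([-0.0052,  0.0003, -0.0085]), np.int32(279))
```

View pics/w6.png

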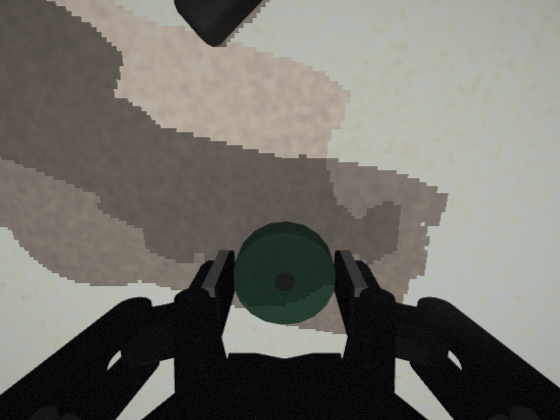

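```bash
python3 -m jog '[0,0,0,0,0,0,0.8,0,0,0,0,0,0,0.8,0,0,0,-0.026,0.001,0.008,0.8,0,0,0,-0.026,0.001,0.008,0.8,0,0,0,-0.026,0.001,0.008,0.8,0,0,0,-0.026,0.001,0.008,0.45,0,0,0,-0.026,0.001,0.008,0.45,0,0,0,-0.026,0.001,0.008,0.45,0,0,0,-0.026,0.001,0.008,0.45]' 40; python3 go.py .407 -.263 .007 90
python3 - <<'E'
from held import *
C,f=shot("wrist","w7")
o=r.get_obs();print(held(f,C,o,.018))
E
```

```text
clock: 9.15
tcp_pos: [0.413, -0.2635, 0.0082]
orientation: [2.214, 2.228, -0.003]
contact_force: [-0.6, -0.2, 6.0]
grip_width: 0.05
t9.15 tcp [ 0.413  -0.2635  0.0082] yaw 90.4 gw 0.0500 F [-0.6 -0.2  6. ] | w [-0.0002  0.0006  0.002 ] d [ 0.0029 -0.0301  0.0061] deg 0.4 mm 6
(array([284. , 273.5]), array([-0.0001,  0.0003, -0.0098]), np.int32(295))
```

```bash
python3 -m jog '[0,0,0,0,0,-0.06,0.45, 0,0,0,0,0,-0.18,0.45, 0,0,0,0.1,0.05,-0.285,0.45, 0,0,0,0.2,0.12,-0.285,0.45,0,0,0,0.3,0.18,-0.285,0.45,0,0,0,0.4,0.25,-0.285,0.45,0,0,0,0.5,0.32,-0.285,0.45,0,0,0,0.6,0.39,-0.285,0.45,0,0,0,0.7,0.46,-0.285,0.45,0,0,0,0.8,0.53,-0.285,0.45,0,0,0,0.9,0.6,-0.285,0.45,0,0,0,0.9,0.6,-0.285,0.45]'; python3 go.py .598 -.0187 .066 90
python3 - <<'E'
from held import *
C,f=shot("wrist","w8")
o=r.get_obs();print(held(f,C,o,o["tcp_pos"][2]+.0098))
E
```

```text
clock: 10.4
tcp_pos: [0.5343, -0.0786, 0.0659]
orientation: [2.208, 2.233, 0.003]
contact_force: [0.4, 0.4, 0.2]
grip_width: 0.0497
t10.40 tcp [ 0.5343 -0.0786  0.0659] yaw 90.7 gw 0.0497 F [0.4 0.4 0.2] | w [ 0.0007 -0.      0.0036] d [2.959e-01 3.219e-01 1.000e-04] deg 0.7 mm 87
(array([284. , 273.5]), array([ 0.0017,  0.0017, -0.0098]), np.int32(286))
```

```bash
python3 -m jog '[0,0,0.0036,0.06,0.065,0,0.45,0,0,0.0036,0.12,0.13,0,0.45,0,0,0.0036,0.18,0.2,0,0.45,0,0,0.0036,0.24,0.26,0,0.45,0,0,0.0036,0.296,0.32,0,0.45,0,0,0.0036,0.296,0.32,0,0.45,0,0,0.0036,0.296,0.32,0,0.45,0,0,0.0036,0.296,0.32,0,0.45]'; python3 go.py .5978 -.0187 .0435 90
```

```text
clock: 11.25
tcp_pos: [0.5955, -0.0219, 0.0652]
orientation: [2.224, 2.218, -0.003]
contact_force: [0.2, -0.1, 0.1]
grip_width: 0.0499
t11.25 tcp [ 0.5955 -0.0219  0.0652] yaw 89.9 gw 0.0499 F [ 0.2 -0.1  0.1] | w [-0.0002  0.0006 -0.0008] d [0.0164 0.0114 0.1086] deg 0.2 mm 22
```

```bash
python3 -m jog '[0,0,-0.0008,0.0164,0.0114,0,0.45,0,0,-0.0008,0.0164,0.0114,0.04,0.45,0,0,-0.0008,0.0164,0.0114,0.08,0.45,0,0,-0.0008,0.0164,0.0114,0.1,0.45,0,0,-0.0008,0.0164,0.0114,0.105,0.45,0,0,-0.0008,0.0164,0.0114,0.105,0.45,0,0,-0.0008,0.0164,0.0114,0.105,0.45]'; python3 go.py .5978 -.0187 .0427 90
```

```text
clock: 11.95
tcp_pos: [0.598, -0.0186, 0.0443]
orientation: [2.221, 2.221, -0.002]
contact_force: [0.2, 0.5, -0.1]
grip_width: 0.0498
t11.95 tcp [ 0.598  -0.0186  0.0443] yaw 90.0 gw 0.0498 F [ 0.2  0.5 -0.1] | w [-0.0001  0.0006 -0.    ] d [-0.0003 -0.0008  0.0081] deg 0.1 mm 2
```

Now down the last ~1.7 mm, open, and retreat toward brown.

```bash
python3 -m jog '[0,0,0,0,-0.001,0.004,0.45,0,0,0,0,-0.001,0.008,0.45,0,0,0,0,-0.001,0.009,0.45,0,0,0,0,-0.001,0.009,0.45,0,0,0,0,-0.001,0.009,0.8,0,0,0,0,-0.001,0.009,1,0,0,0,0,-0.001,0.009,1]';python3 -m jog '[0,0,0,0,0,-0.1,1,0,0,0,0,0,-0.25,1,0,0,0,-0.2,0,-0.35,1,0,0,0,-0.4,0,-0.35,1,0,0,0,-0.6,0,-0.35,1,0,0,0,-0.8,0.05,-0.35,1,0,0,0,-1,0.1,-0.35,1,0,0,0,-1,0.1,-0.35,1,0,0,0,-1,0.1,-0.35,1,0,0,0,-1,0.1,-0.35,1,0,0,0,-1,0.1,-0.35,1]'; python3 go.py .635 -.3015 .008 90
python3 - <<'E'
from m1 import *
C,f=shot("wrist","w9");print(ell(f,C,.018,(.58,.68,-.35,-.25),(3,60,70),(20,255,255)))
C,f=shot("scene","s9")
w1=rect(f,C,.052,4000,.53,.67,-.09,.05);w2=rect(f,C,.016,4000,.53,.67,-.09,.05)
for w,rr in((w1,.026),(w2,.055)):
    cv2.circle(w,(int((.05+.0187)*4000),int((.67-.598)*4000)),int(rr*4000),(0,0,255),1)
cv2.imwrite("pics/s9r.png",cv2.resize(np.hstack([w1,w2]),None,fx=.7,fy=.7))
E
```

```text
clock: 12.65
tcp_pos: [0.5978, -0.0187, 0.0426]
orientation: [2.221, 2.221, -0.002]
contact_force: [0.1, 0.1, 0.3]
grip_width: 0.0856
clock: 13.75
tcp_pos: [0.6179, -0.2165, 0.113]
orientation: [2.218, 2.224, -0.002]
contact_force: [-0.5, 0.2, 0.1]
grip_width: 0.0857
t13.75 tcp [ 0.6179 -0.2165  0.113 ] yaw 90.1 gw 0.0857 F [-0.5  0.2  0.1] | w [-0.0001  0.0003  0.0008] d [-0.4248  0.0847  0.5252] deg 0.2 mm 136
(array([ 0.6333, -0.2986]), array([0.0448, 0.0497]), 0.05281549580891927)
```

View pics/s9r.png

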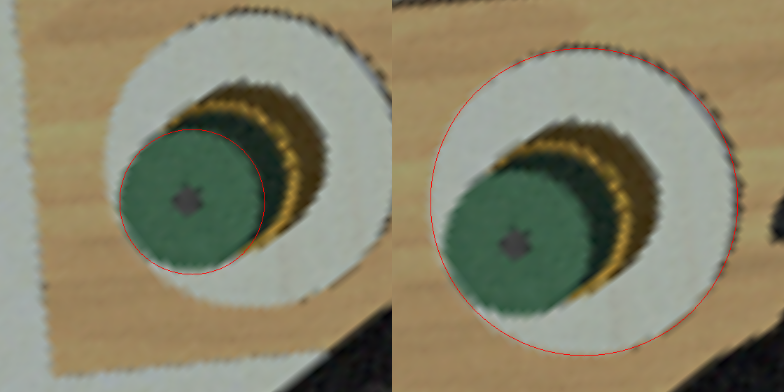

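View pics/w9.png

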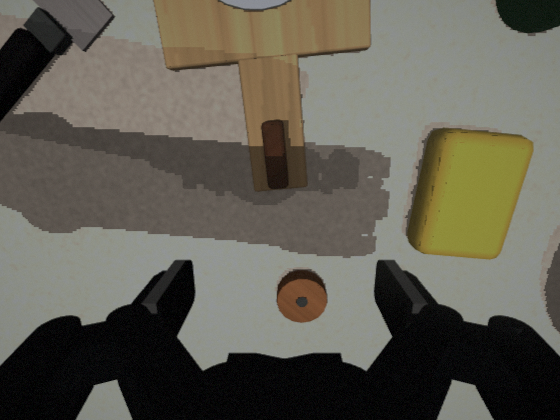

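```bash
python3 -m jog '[0,0,0,-0.2,0.04,0,1,0,0,0,-0.4248,0.085,0.1,1,0,0,0,-0.4248,0.085,0.25,1,0,0,0,-0.4248,0.085,0.35,1,0,0,0,-0.4248,0.085,0.35,1,0,0,0,-0.4248,0.085,0.35,1]' 40; python3 go.py .635 -.3015 .008 90
python3 - <<'E'
from m1 import *
o=r.get_obs()
C,f=shot("wrist","w10");print(ell(f,C,.018,(.58,.68,-.35,-.25),(3,60,70),(20,255,255)))
E
```

```text
clock: 14.45
tcp_pos: [0.6354, -0.3011, 0.0435]
orientation: [2.217, 2.225, -0.001]
contact_force: [0.3, -0.1, 0.6]
grip_width: 0.0855
t14.45 tcp [ 0.6354 -0.3011  0.0435] yaw 90.2 gw 0.0855 F [ 0.3 -0.1  0.6] | w [-0.0001  0.0003  0.001 ] d [-0.0018 -0.002   0.1774] deg 0.2 mm 35
(array([ 0.6334, -0.2956]), array([0.0456, 0.0522]), 0.045545989990234376)
```

View pics/w10.png

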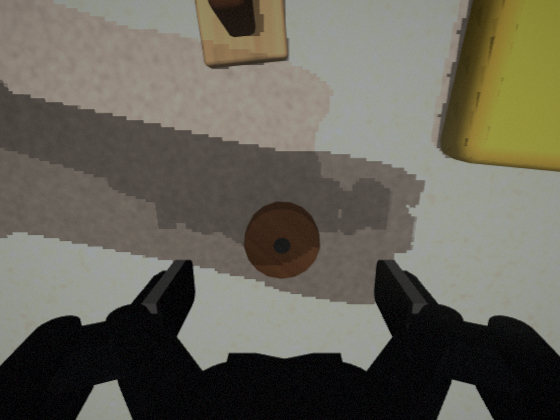

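```bash
python3 - <<'E'
from h import *
print(ray(cam("wrist"),(282,246),.018))
E
python3 -m jog '[0,0,0,0,0,0.08,1,0,0,0,0,-0.002,0.15,1,0,0,0,0,-0.002,0.177,1,0,0,0,0,-0.002,0.177,1]'
python3 go.py .634 -.30 .008 90
python3 - <<'E'
from held import *
o=r.get_obs();C,f=shot("wrist","w11")
print(held(f,C,o,.018))
E
```

```text
[ 0.63524794 -0.30314039  0.018     ]
clock: 14.9
tcp_pos: [0.6346, -0.301, 0.0074]
orientation: [-2.217, -2.225, 0.002]
contact_force: [0.1, -0.6, 0.1]
grip_width: 0.0854
t14.90 tcp [ 0.6346 -0.301   0.0074] yaw 90.2 gw 0.0854 F [ 0.1 -0.6  0.1] | w [-0.0004  0.0003  0.0011] d [ 0.0052 -0.0031 -0.0029] deg 0.2 mm 1
(array([282.2, 275.9]), array([-0.001 , -0.0006, -0.0106]), np.int32(289))
```

Offset is only ~1 mm; shift slightly and close.

```bash
python3 -m jog '[0,0,0,-0.005,-0.003,0,1,0,0,0,-0.005,-0.003,0,0.4,0,0,0,-0.005,-0.003,0,0.4,0,0,0,-0.005,-0.003,0,0.4,0,0,0,-0.005,-0.003,0,0.4,0,0,0,-0.005,-0.003,0,0.4,0,0,0,-0.005,-0.003,0,0.4]' 40
python3 go.py .634 -.30 .008 90
python3 - <<'E'
from held import *
o=r.get_obs();C,f=shot("wrist","w12")
print(held(f,C,o,.018))
E
```

```text
clock: 15.65
tcp_pos: [0.6351, -0.3025, 0.009]
orientation: [2.217, 2.224, -0.001]
contact_force: [-0.5, 0.0, 5.5]
grip_width: 0.0444
t15.65 tcp [ 0.6351 -0.3025  0.009 ] yaw 90.2 gw 0.0444 F [-0.5  0.   5.5] | w [0.0003 0.0005 0.001 ] d [ 0.0125 -0.0057  0.005 ] deg 0.2 mm 3
(array([283.9, 271.3]), array([ 0.0006,  0.0002, -0.009 ]), np.int32(284))
```

```bash
python3 -m jog '[0,0,0,0,0,-0.1,0.4, 0,0,0,0,0,-0.25,0.4, 0,0,0,0.1,-0.02,-0.38,0.4, 0,0,0,0.2,-0.04,-0.39,0.4,0,0,0,0.32,-0.06,-0.39,0.4,0,0,0,0.44,-0.08,-0.39,0.4,0,0,0,0.56,-0.1,-0.39,0.4,0,0,0,0.68,-0.11,-0.39,0.4,0,0,0,0.8,-0.13,-0.39,0.4,0,0,0,0.9,-0.15,-0.39,0.4,0,0,0,1,-0.18,-0.39,0.4,0,0,0,1,-0.18,-0.39,0.4]'; python3 go.py .5978 -.0193 .085 90
```

```text
clock: 16.9
tcp_pos: [0.5977, -0.0984, 0.0864]
orientation: [-2.212, -2.23, -0.0]
contact_force: [0.5, 0.4, -0.4]
grip_width: 0.0438
t16.90 tcp [ 0.5977 -0.0984  0.0864] yaw 90.5 gw 0.0438 F [ 0.5  0.4 -0.4] | w [ 0.     -0.0001  0.0026] d [0.3955 0.0038 0.0073] deg 0.5 mm 79
```

```bash
python3 -m jog '[0,0,0.0026,0.1,0.004,0,0.4,0,0,0.0026,0.2,0.004,0,0.4,0,0,0.0026,0.3,0.004,0,0.4,0,0,0.0026,0.395,0.004,0,0.4,0,0,0.0026,0.395,0.004,0,0.4,0,0,0.0026,0.395,0.004,0,0.4,0,0,0.0026,0.395,0.004,0,0.4]'; python3 go.py .5978 -.0193 .063 90
```

```text
clock: 17.6
tcp_pos: [0.5979, -0.0215, 0.0863]
orientation: [2.223, 2.219, -0.001]
contact_force: [0.5, -0.7, -0.7]
grip_width: 0.0438
t17.60 tcp [ 0.5979 -0.0215  0.0863] yaw 89.9 gw 0.0438 F [ 0.5 -0.7 -0.7] | w [-0.      0.0002 -0.0007] d [ 0.011  -0.0004  0.1164] deg 0.1 mm 23
```

```bash
python3 -m jog '[0,0,0,0.011,0,0.03,0.4,0,0,0,0.011,0,0.07,0.4,0,0,0,0.011,0,0.105,0.4,0,0,0,0.011,0,0.115,0.4,0,0,0,0.011,0,0.115,0.4,0,0,0,0.011,0,0.115,0.4,0,0,0,0.011,0,0.115,0.4]'; python3 go.py .5978 -.0193 .0615 90
python3 - <<'E'
from held import *
o=r.get_obs();C,f=shot("wrist","w13")
print(held(f,C,o,o["tcp_pos"][2]+.009))
E
```

```text
clock: 18.3
tcp_pos: [0.5981, -0.0192, 0.0635]
orientation: [2.223, 2.219, -0.0]
contact_force: [0.3, -0.7, -0.7]
grip_width: 0.0436
t18.30 tcp [ 0.5981 -0.0192  0.0635] yaw 89.9 gw 0.0436 F [ 0.3 -0.7 -0.7] | w [ 0.0001  0.0002 -0.0006] d [-0.0003 -0.0016  0.0102] deg 0.1 mm 2
(array([284. , 271.3]), array([ 0.0006,  0.0003, -0.009 ]), np.int32(285))
```

```bash
python3 -m jog '[0,0,0,0,-0.002,0.006,0.4,0,0,0,0,-0.002,0.01,0.4,0,0,0,0,-0.002,0.011,0.4,0,0,0,0,-0.002,0.011,0.4,0,0,0,0,-0.002,0.011,0.8,0,0,0,0,-0.002,0.011,1,0,0,0,0,-0.002,0.011,1]';python3 -m jog '[0,0,0,0,0,-0.1,1,0,0,0,0,0,-0.25,1,0,0,0,-0.1,-0.1,-0.4,1,0,0,0,-0.2,-0.2,-0.5,1,0,0,0,-0.3,-0.3,-0.5,1,0,0,0,-0.4,-0.4,-0.5,1,0,0,0,-0.4,-0.5,-0.5,1,0,0,0,-0.4,-0.5,-0.5,1]'; python3 go.py .45 .06 .1 74
python3 - <<'E'
from m1 import *
C,f=shot("wrist","w14")
C,f=shot("scene","s14")
w1=rect(f,C,.070,4000,.53,.67,-.09,.05);w2=rect(f,C,.016,4000,.53,.67,-.09,.05)
for w,rr in((w1,.023),(w2,.055)):
    cv2.circle(w,(int((.05+.0187)*4000),int((.67-.598)*4000)),int(rr*4000),(0,0,255),1)
cv2.imwrite("pics/s14r.png",cv2.resize(np.hstack([w1,w2]),None,fx=.7,fy=.7))
E
```

```text
clock: 19.05
tcp_pos: [0.5978, -0.0192, 0.0614]
orientation: [2.223, 2.219, -0.0]
contact_force: [-0.4, 0.4, 0.7]
grip_width: 0.0843
clock: 19.85
tcp_pos: [0.4949, -0.1, 0.1613]
orientation: [-2.226, -2.217, 0.003]
contact_force: [-0.2, 0.6, 1.2]
grip_width: 0.0852
t19.85 tcp [ 0.4949 -0.1     0.1613] yaw 89.8 gw 0.0852 F [-0.2  0.6  1.2] | w [-0.0004  0.0005  0.0876] d [ 0.7997 -0.2274  0.3057] deg 15.8 mm 177
```

View pics/s14r.png

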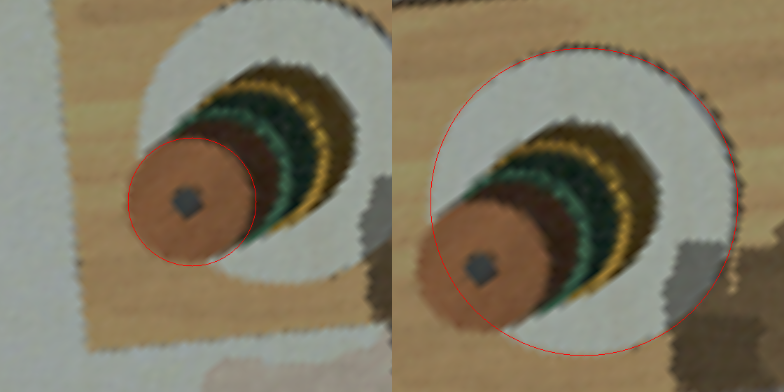

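View pics/w14.png

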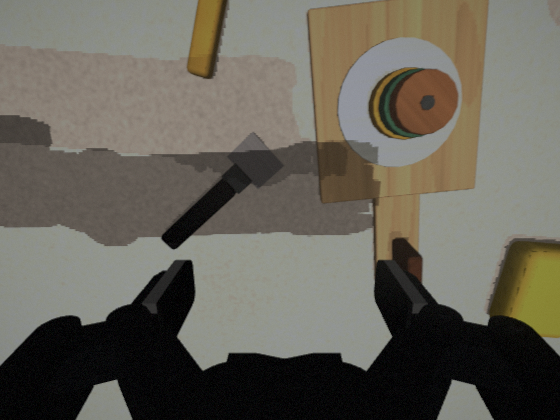

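View pics/s14.png

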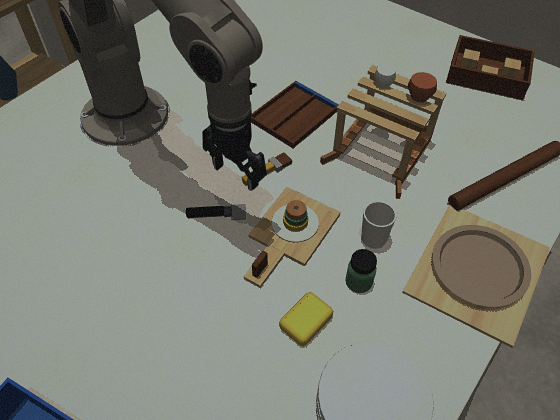

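```bash
python3 - <<'E'
from h import *
print(r.get_obs()["joints"].round(2))
for n in["scene","side"]:
    f=cv2.imread(f"pics/{n}0.png");C=cam(n)
    cv2.imwrite(f"pics/rk_{n}.png",rect(f,C,0.0,1800,.48,.80,.1,.45))
E
```

```text
[ 0.33  0.31 -0.3   2.    0.12  0.85 -0.04]
```

View pics/rk_scene.png

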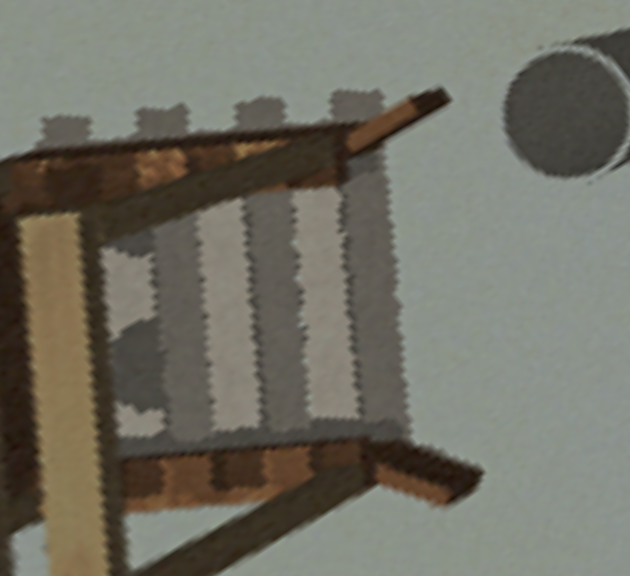

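View pics/rk_side.png

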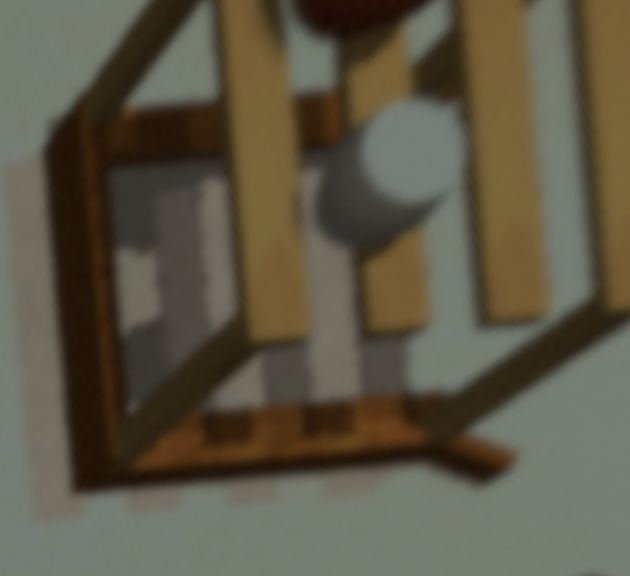

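```bash
python3 -m jog '[0,0,0,-0.2,0,0.05,0.6,0,0,-0.01,-0.3,0.2,0.1,0.6,0,0,-0.02,-0.37,0.4,0.2,0.6,0,0,-0.032,-0.37,0.59,0.25,0.6,0,0,-0.032,-0.37,0.59,0.25,0.6,0,0,-0.032,-0.37,0.59,0.25,0.6,0,0,-0.032,-0.37,0.59,0.25,0.6]'; python3 go.py .6133 -.1749 .03 95.6
python3 - <<'E'
from h import *
C,f=shot("wrist","w15")
cv2.imwrite("pics/w15r.png",rect(f,C,.058,3000,.54,.68,-.22,-.08))
E
```

```text
clock: 20.65
tcp_pos: [0.6158, -0.1727, 0.112]
orientation: [2.108, 2.328, 0.0]
contact_force: [0.1, 0.1, -0.4]
grip_width: 0.0513
t20.65 tcp [ 0.6158 -0.1727  0.112 ] yaw 95.7 gw 0.0513 F [ 0.1  0.1 -0.4] | w [0.0003 0.0003 0.0004] d [-0.0096 -0.0138  0.4099] deg 0.1 mm 82
```

View pics/w15.png

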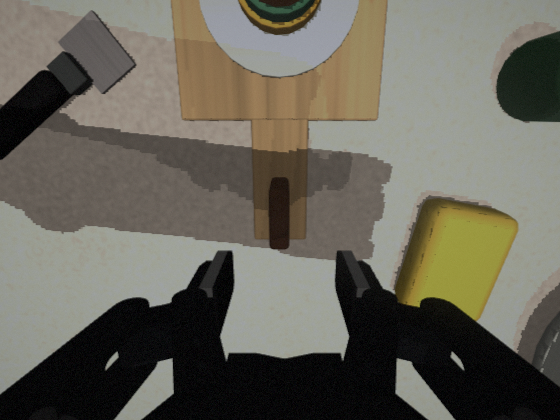

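View pics/w15r.png

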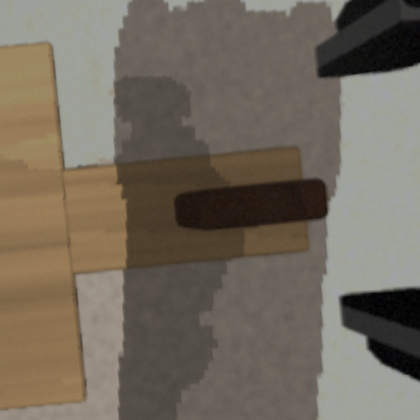

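```bash
python3 -m jog '[0,0,0,-0.009,-0.014,0.1,0.6,0,0,0,-0.009,-0.014,0.25,0.6,0,0,0,-0.009,-0.014,0.36,0.6,0,0,0,-0.009,-0.014,0.405,0.6,0,0,0,-0.009,-0.014,0.405,0.6,0,0,0,-0.009,-0.014,0.405,0.05,0,0,0,-0.009,-0.014,0.405,0.05,0,0,0,-0.009,-0.014,0.405,0.05,0,0,0,-0.009,-0.014,0.405,0.05,0,0,0,-0.009,-0.014,0.405,0.05,0,0,0,-0.009,-0.014,0.405,0.05,0,0,0,-0.009,-0.014,0.405,0.05]' 50; python3 go.py .6133 -.1749 .03 95.6
python3 - <<'E'
from h import *
shot("wrist","w16");shot("scene","s16")
E
```

```text
clock: 21.9
tcp_pos: [0.6138, -0.1753, 0.0329]
orientation: [2.106, 2.326, 0.001]
contact_force: [-1.9, 0.4, 6.4]
grip_width: 0.0131
t21.90 tcp [ 0.6138 -0.1753  0.0329] yaw 95.7 gw 0.0131 F [-1.9  0.4  6.4] | w [0.001  0.0007 0.0005] d [ 0.0025 -0.0026  0.0145] deg 0.2 mm 3
```

View pics/w16.png

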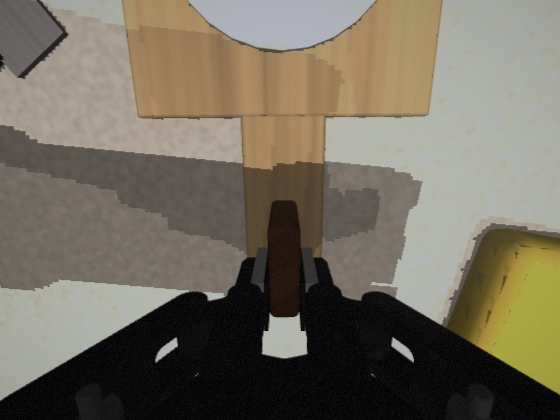

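```bash
python3 - <<'E'
from h import *
a=cv2.resize(cv2.imread("pics/s16.png")[160:300,300:440],None,fx=2.8,fy=2.8,interpolation=cv2.INTER_CUBIC)
b=cv2.resize(cv2.imread("pics/side0.png")[160:260,160:260],None,fx=3.92,fy=3.92,interpolation=cv2.INTER_CUBIC)
cv2.imwrite("pics/cup.png",np.hstack([a,b]))
f=cv2.imread("pics/s16.png");C=cam("scene");w=rect(f,C,.095,1500,.66,.9,-.15,.15);cv2.imwrite("pics/cuprect.png",w)
E
```

```text
(no output)
```

View pics/cup.png

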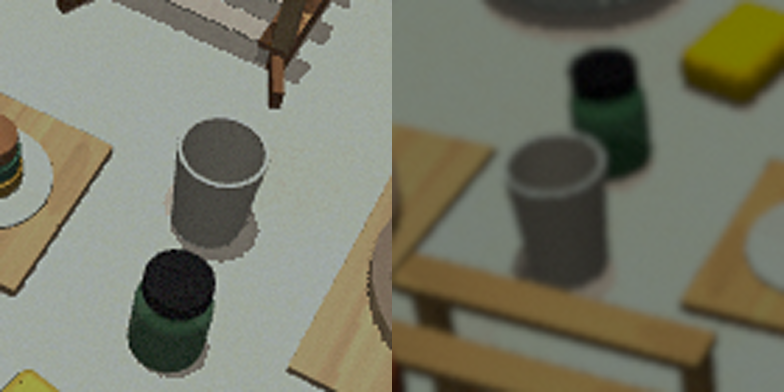

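View pics/cuprect.png

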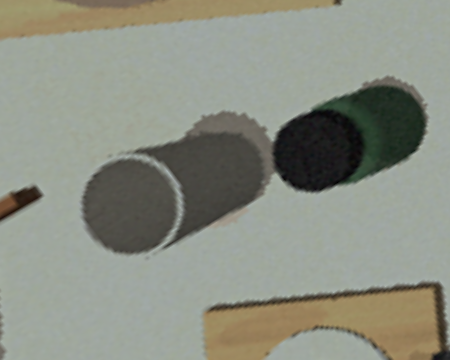

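```bash
python3 -m jog '[0,0,0,0.005,0.002,0,0.05,0,0,0,0.02,0.01,0,0.05,0,0,0,0.045,0.022,0,0.05,0,0,0,0.075,0.037,0,0.05,0,0,0,0.105,0.051,0,0.05,0,0,0,0.135,0.066,0,0.05,0,0,0,0.165,0.081,0,0.05,0,0,0,0.195,0.096,0,0.05,0,0,0,0.225,0.11,0,0.05,0,0,0,0.25,0.122,0,0.05,0,0,0,0.268,0.131,0,0.05,0,0,0,0.276,0.135,0,0.05]'; python3 go.py .6563 -.059 .0329 95.6
python3 - <<'E'
from h import *
shot("wrist","w17");shot("scene","s17")
E
```

```text
clock: 23.2
tcp_pos: [0.6354, -0.1172, 0.0329]
orientation: [2.105, 2.327, 0.001]
contact_force: [-1.2, -4.8, 1.1]
grip_width: 0.0133
t23.20 tcp [ 0.6354 -0.1172  0.0329] yaw 95.7 gw 0.0133 F [-1.2 -4.8  1.1] | w [0.001  0.0007 0.0007] d [0.2792 0.1328 0.    ] deg 0.2 mm 62
```

View pics/w17.png

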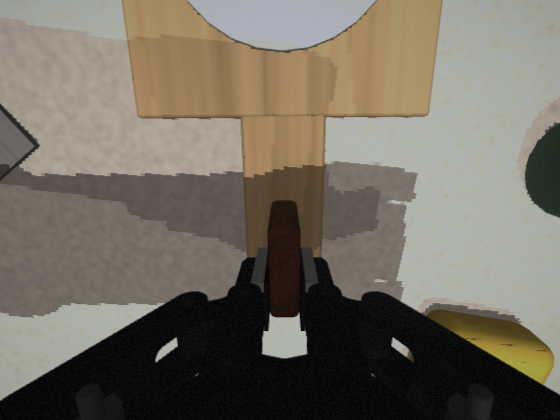

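View pics/s17.png

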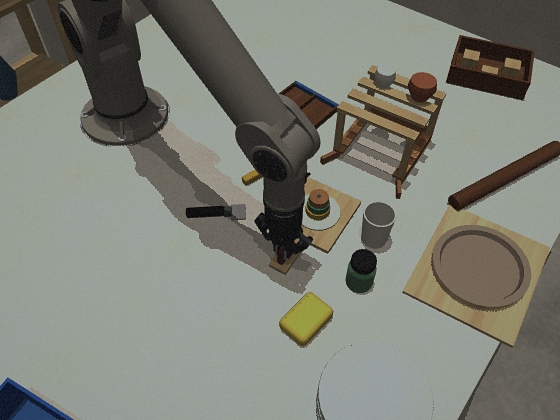

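```bash
python3 -m jog '[0,0,0,0.005,0.002,0,0.05,0,0,0,0.02,0.01,0,0.05,0,0,0,0.045,0.022,0,0.05,0,0,0,0.075,0.037,0,0.05,0,0,0,0.105,0.051,0,0.05,0,0,0,0.135,0.066,0,0.05,0,0,0,0.165,0.081,0,0.05,0,0,0,0.195,0.096,0,0.05,0,0,0,0.225,0.11,0,0.05,0,0,0,0.25,0.122,0,0.05,0,0,0,0.268,0.131,0,0.05,0,0,0,0.276,0.133,0,0.05]'; python3 go.py .6563 -.059 .0329 95.6
python3 - <<'E'
from h import *
C,f=shot("scene","s18");shot("wrist","w18");
cv2.imwrite("pics/s18r.png",rect(f,C,.012,1800,.5,.8,0.0,.4))
C,f=shot("side","d18");cv2.imwrite("pics/d18r.png",rect(f,C,.012,1800,.5,.8,0.0,.4))
E
```

```text
clock: 24.5
tcp_pos: [0.6568, -0.0588, 0.0329]
orientation: [2.105, 2.327, 0.003]
contact_force: [-0.7, -4.4, 1.9]
grip_width: 0.0128
t24.50 tcp [ 0.6568 -0.0588  0.0329] yaw 95.7 gw 0.0128 F [-0.7 -4.4  1.9] | w [0.0012 0.0005 0.0008] d [-0.0009 -0.0024  0.0001] deg 0.3 mm 1
```

View pics/s18r.png

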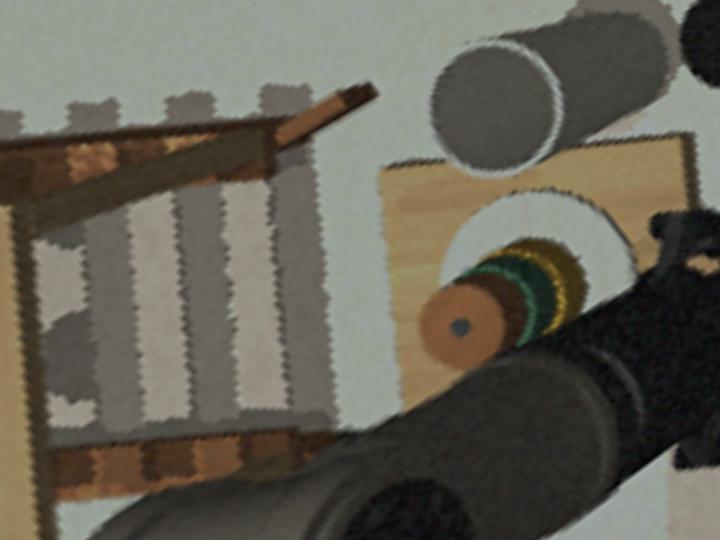

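View pics/d18r.png

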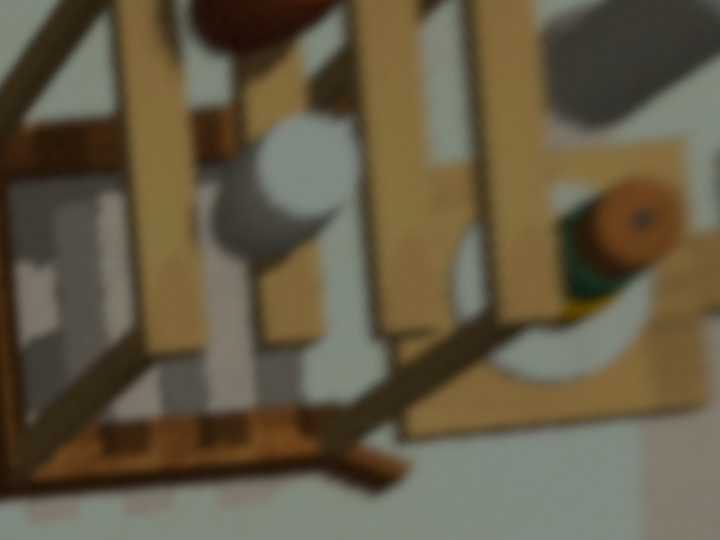

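View pics/w18.png

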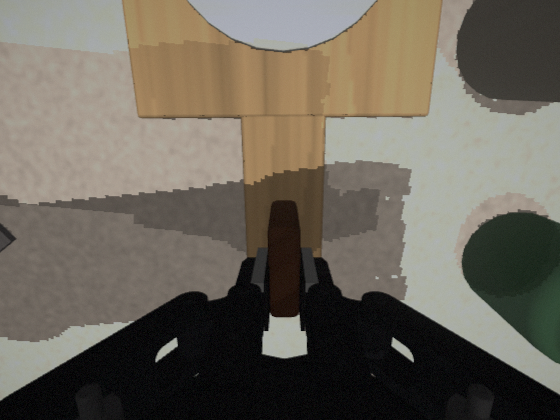

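```bash
python3 - <<'E'
from h import *
f=cv2.imread("pics/scene0.png");C=cam("scene")
cv2.imwrite("pics/rl.png",rect(f,C,.03,3000,.52,.76,.18,.43))
f=cv2.imread("pics/side0.png");C=cam("side")
cv2.imwrite("pics/rl2.png",rect(f,C,.03,3000,.52,.76,.18,.43))
E
```

```text
(no output)
```

View pics/rl.png

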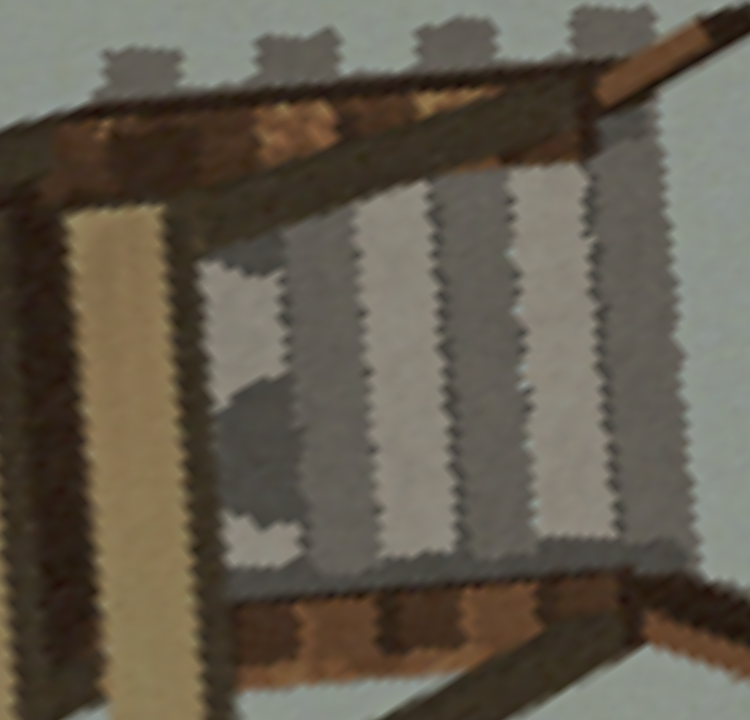

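View pics/rl2.png

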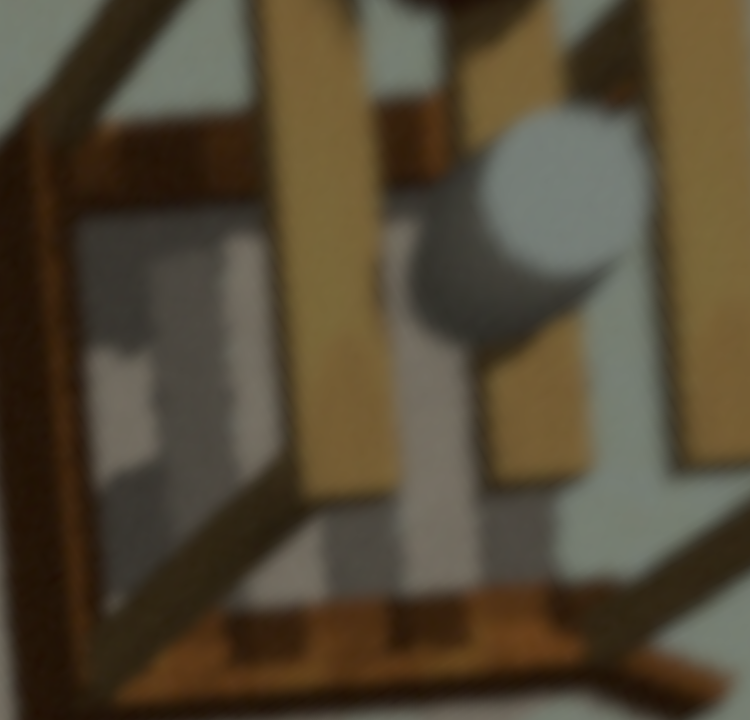

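```bash
python3 go.py .6535 -.0299 .0329 94.9
```

```text
t24.65 tcp [ 0.6568 -0.0586  0.0329] yaw 95.7 gw 0.0130 F [-0.5 -1.5  0.6] | w [0.0013 0.0002 0.0047] d [ 0.1446 -0.0019 -0.    ] deg 0.9 mm 29
```

```bash
python3 -m jog '[0,0,0,0.004,0,0,0.05,0,0,0.001,0.015,0,0,0.05,0,0,0.002,0.03,0,0,0.05,0,0,0.003,0.05,-0.001,0,0.05,0,0,0.004,0.07,-0.001,0,0.05,0,0,0.0047,0.09,-0.001,0,0.05,0,0,0.0047,0.11,-0.002,0,0.05,0,0,0.0047,0.125,-0.002,0,0.05,0,0,0.0047,0.136,-0.002,0,0.05,0,0,0.0047,0.1446,-0.002,0,0.05]'; python3 go.py .654 .0002 .0329 94.8
```

```text
clock: 25.65
tcp_pos: [0.6535, -0.0297, 0.0329]
orientation: [2.122, 2.312, 0.004]
contact_force: [0.9, -3.0, 0.5]
grip_width: 0.0132
t25.65 tcp [ 0.6535 -0.0297  0.0329] yaw 94.9 gw 0.0132 F [ 0.9 -3.   0.5] | w [0.0014 0.0002 0.0005] d [0.1489 0.0154 0.    ] deg 0.3 mm 30
```

```bash
python3 -m jog '[0,0,0,0.004,0,0,0.05,0,0,0,0.015,0.001,0,0.05,0,0,0,0.03,0.002,0,0.05,0,0,0,0.05,0.005,0,0.05,0,0,0,0.07,0.007,0,0.05,0,0,0,0.09,0.009,0,0.05,0,0,0,0.11,0.011,0,0.05,0,0,0,0.125,0.013,0,0.05,0,0,0,0.14,0.014,0,0.05,0,0,0,0.149,0.015,0,0.05]'; python3 go.py .6515 .0653 .0329 94.8
python3 - <<'E'
from h import *
C,f=shot("scene","s19");shot("wrist","w19")
cv2.imwrite("pics/s19r.png",rect(f,C,.012,1800,.5,.8,0.0,.4))
C,f=shot("side","d19");cv2.imwrite("pics/d19r.png",rect(f,C,.012,1800,.5,.8,0.0,.4))
E
```

```text
clock: 26.65
tcp_pos: [0.6539, 0.0006, 0.0329]
orientation: [2.122, 2.312, 0.004]
contact_force: [-0.4, -4.7, 2.1]
grip_width: 0.0131
t26.65 tcp [6.539e-01 6.000e-04 3.290e-02] yaw 94.9 gw 0.0131 F [-0.4 -4.7  2.1] | w [0.0014 0.0002 0.0006] d [ 0.3232  0.0156 -0.    ] deg 0.3 mm 65
```

View pics/s19r.png

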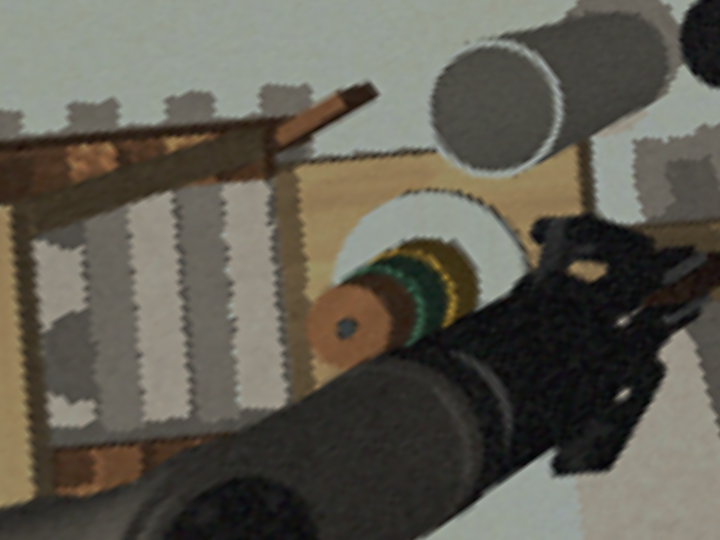

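View pics/d19r.png

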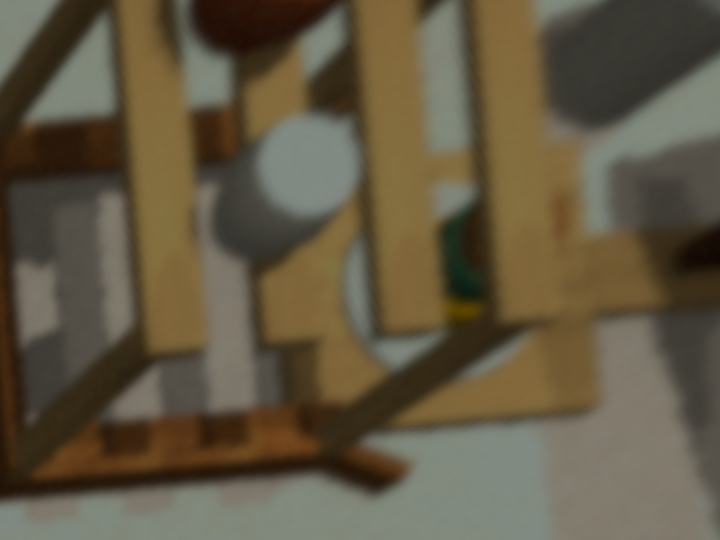

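```bash
python3 -m jog '[0,0,0,0.005,0,0,0.05,0,0,0,0.02,0.001,0,0.05,0,0,0,0.045,0.002,0,0.05,0,0,0,0.075,0.004,0,0.05,0,0,0,0.105,0.005,0,0.05,0,0,0,0.14,0.007,0,0.05,0,0,0,0.175,0.008,0,0.05,0,0,0,0.21,0.01,0,0.05,0,0,0,0.24,0.011,0,0.05,0,0,0,0.268,0.013,0,0.05,0,0,0,0.29,0.014,0,0.05,0,0,0,0.3,0.0145,0,0.05]'; python3 go.py .6442 .153 .0329 94.8
python3 - <<'E'
from h import *
shot("scene","s20");shot("side","d20")
E
```

```text
clock: 28.0
tcp_pos: [0.6516, 0.0617, 0.0329]
orientation: [2.121, 2.313, 0.005]
contact_force: [-0.7, -3.8, 2.6]
grip_width: 0.0128
t28.00 tcp [0.6516 0.0617 0.0329] yaw 95.0 gw 0.0128 F [-0.7 -3.8  2.6] | w [ 0.0014 -0.0001  0.0009] d [4.579e-01 2.600e-03 3.000e-04] deg 0.3 mm 92
```

View pics/s20.png

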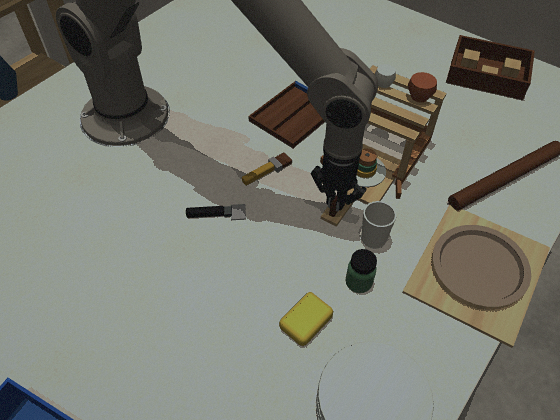

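```bash
python3 -m jog '[0,0,0,0.005,0,0,0.05,0,0,0,0.02,0,0,0.05,0,0,0,0.045,0,0,0.05,0,0,0,0.075,0,0,0.05,0,0,0,0.105,0,0,0.05,0,0,0,0.14,0,0,0.05,0,0,0,0.175,0,0,0.05,0,0,0,0.21,0.001,0,0.05,0,0,0,0.24,0.001,0,0.05,0,0,0,0.268,0.002,0,0.05,0,0,0,0.29,0.002,0,0.05,0,0,0,0.3,0.002,0,0.05]'; python3 go.py .6442 .153 .0329 94.8
```

```text
clock: 29.3
tcp_pos: [0.6466, 0.1226, 0.0329]
orientation: [2.121, 2.315, 0.006]
contact_force: [0.2, -4.6, 1.0]
grip_width: 0.0133
t29.30 tcp [0.6466 0.1226 0.0329] yaw 95.0 gw 0.0133 F [ 0.2 -4.6  1. ] | w [ 0.0014 -0.0004  0.0011] d [0.1525 0.0012 0.0003] deg 0.3 mm 31
```

Smooth. Continue to about 10 mm short, then look.

```bash
python3 -m jog '[0,0,0,0.004,0,0,0.05,0,0,0,0.015,0,0,0.05,0,0,0,0.03,0,0,0.05,0,0,0,0.05,0,0,0.05,0,0,0,0.07,0,0,0.05,0,0,0,0.09,0,0,0.05,0,0,0,0.11,0,0,0.05,0,0,0,0.125,0.001,0,0.05,0,0,0,0.138,0.001,0,0.05,0,0,0,0.145,0.001,0,0.05,0,0,0,0.15,0.001,0,0.05]'; python3 go.py .6432 .1650 .0329 94.8
python3 - <<'E'
from h import *
shot("wrist","w21");shot("side","d21");shot("scene","s21")
E
```

```text
clock: 30.4
tcp_pos: [0.6441, 0.1525, 0.0329]
orientation: [2.121, 2.315, 0.006]
contact_force: [0.7, -3.7, 1.4]
grip_width: 0.0131
t30.40 tcp [0.6441 0.1525 0.0329] yaw 95.0 gw 0.0131 F [ 0.7 -3.7  1.4] | w [ 0.0013 -0.0003  0.0011] d [0.0625 0.0008 0.0002] deg 0.3 mm 12
```

View pics/w21.png

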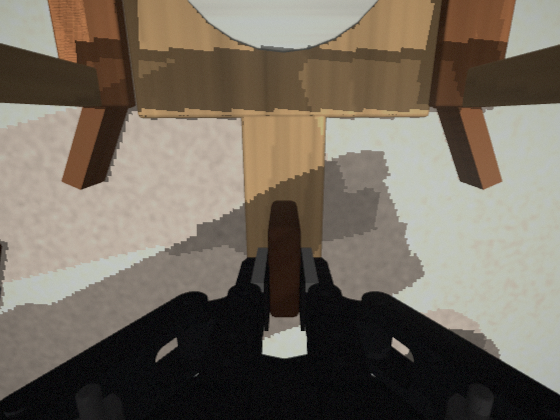

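View pics/d21.png

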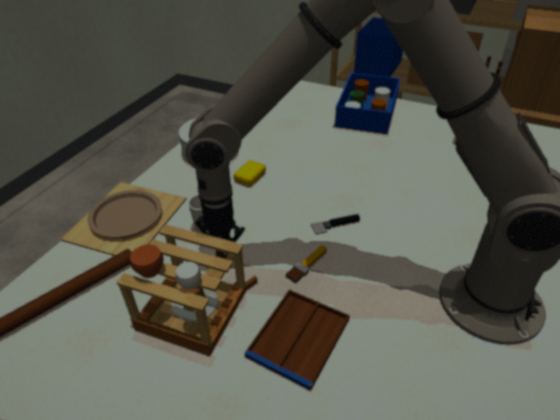

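```bash
python3 -m jog '[0,0,0,0.003,0,0,0.05,0,0,0,0.01,0,0,0.05,0,0,0,0.02,0,0,0.05,0,0,0,0.03,0,0,0.05,0,0,0,0.04,0,0,0.05,0,0,0,0.045,0,0,0.05,0,0,0,0.05,0,0,0.05]'; python3 go.py .6432 .1650 .0329 94.8;python3 -m jog '[0,0,0,0.004,0,0,0.05,0,0,0,0.008,0,0,0.05,0,0,0,0.01,0,0,0.05]'; python3 -m jog '[0,0,0,0.004,0,0,0.05,0,0,0,0.008,0,0,0.05,0,0,0,0.01,0,0,0.05]'
```

```text
clock: 31.25
tcp_pos: [0.6432, 0.1628, 0.0329]
orientation: [2.121, 2.315, 0.006]
contact_force: [-0.3, -4.5, 1.7]
grip_width: 0.0134
t31.25 tcp [0.6432 0.1628 0.0329] yaw 95.0 gw 0.0134 F [-0.3 -4.5  1.7] | w [ 0.0013 -0.0004  0.0012] d [0.011  0.001  0.0002] deg 0.3 mm 2
clock: 31.55
tcp_pos: [0.643, 0.1649, 0.0329]
orientation: [2.121, 2.315, 0.006]
contact_force: [-0.5, -4.6, 0.3]
grip_width: 0.0136
clock: 31.85
tcp_pos: [0.6428, 0.1671, 0.033]
orientation: [2.121, 2.315, 0.007]
contact_force: [1.3, -3.6, -0.0]
grip_width: 0.0133
```

```bash
python3 -m jog '[0,0,0,0.004,0,0,0.05,0,0,0,0.008,0,0,0.05,0,0,0,0.01,0,0,0.05]'; python3 -m jog '[0,0,0,0.004,0,0,0.05,0,0,0,0.008,0,0,0.05,0,0,0,0.01,0,0,0.05]'
python3 - <<'E'
from h import *
shot("wrist","w22")
E
```

```text
clock: 32.15
tcp_pos: [0.6428, 0.1672, 0.0329]
orientation: [2.121, 2.313, 0.004]
contact_force: [-0.3, -9.1, 2.4]
grip_width: 0.0131
clock: 32.45
tcp_pos: [0.6428, 0.1672, 0.033]
orientation: [2.122, 2.311, 0.001]
contact_force: [-0.5, -8.1, 2.4]
grip_width: 0.013
```

View pics/w22.png

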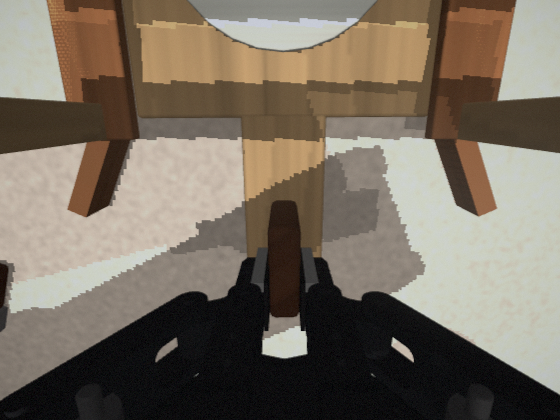

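```bash
python3 -m jog '[0,0,0,0.008,0,0,0.05,0,0,0,0.015,0,0,0.05,0,0,0,0.02,0,0,0.05,0,0,0,0.02,0,0,0.05]'; python3 -m jog '[0,0,0,0,0,0,0.05,0,0,0,0,0,0,0.15,0,0,0,0,0,0,0.3,0,0,0,0,0,0,0.45,0,0,0,0,0,0,0.45]'; python3 -m jog '[0,0,0,0,0,-0.1,0.45,0,0,0,-0.05,0,-0.25,0.45,0,0,0,-0.2,-0.1,-0.4,0.45,0,0,0,-0.4,-0.2,-0.5,0.45,0,0,0,-0.6,-0.4,-0.6,0.45,0,0,0,-0.8,-0.6,-0.6,0.45,0,0,0,-0.8,-0.7,-0.6,0.45,0,0,0,-0.8,-0.7,-0.6,0.45]'; python3 go.py .45 .06 .1 74
python3 - <<'E'
from h import *
shot("wrist","w23");shot("side","d23");shot("scene","s23")
a=cv2.imread("pics/s23.png")[50:260,230:470];b=cv2.imread("pics/d23.png")[200:380,100:300]
cv2.imwrite("pics/s23c.png",cv2.resize(a,None,fx=3,fy=2.8,interpolation=cv2.INTER_CUBIC))
cv2.imwrite("pics/d23c.png",cv2.resize(b,None,fx=3,fy=3,interpolation=cv2.INTER_CUBIC))
E
```

```text
clock: 32.9
tcp_pos: [0.6427, 0.1672, 0.0329]
orientation: [2.122, 2.307, -0.006]
contact_force: [-0.4, -11.7, 3.6]
grip_width: 0.013
clock: 33.4
tcp_pos: [0.6427, 0.1687, 0.033]
orientation: [2.121, 2.309, -0.003]
contact_force: [0.8, -0.2, -1.1]
grip_width: 0.0382
clock: 34.2
tcp_pos: [0.5124, -0.0047, 0.1535]
orientation: [2.126, 2.305, -0.008]
contact_force: [0.8, -0.3, 0.3]
grip_width: 0.0384
t34.20 tcp [ 0.5124 -0.0047  0.1535] yaw 94.6 gw 0.0384 F [ 0.8 -0.3  0.3] | w [0.0004 0.0024 0.1146] d [ 0.3496 -0.2849  0.2652] deg 20.6 mm 105
```

View pics/s23c.png

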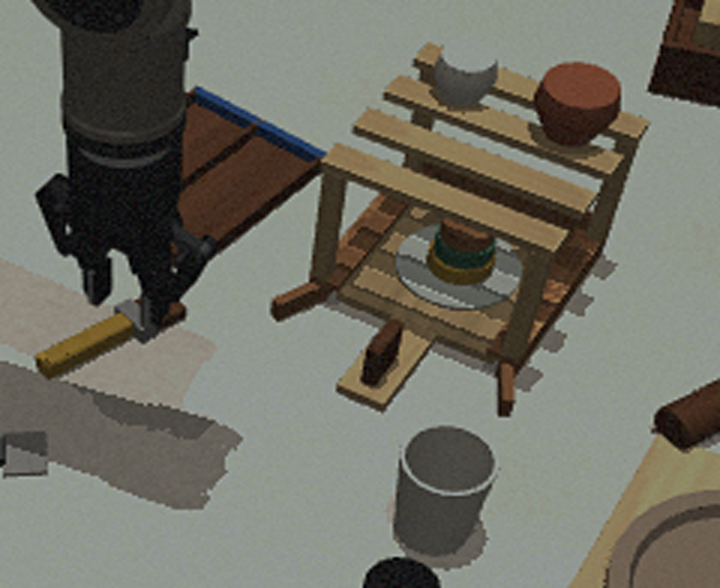

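View pics/d23c.png

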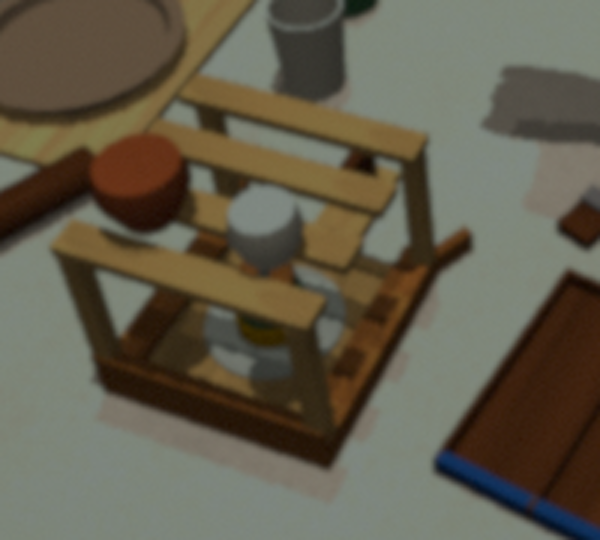

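View pics/w23.png

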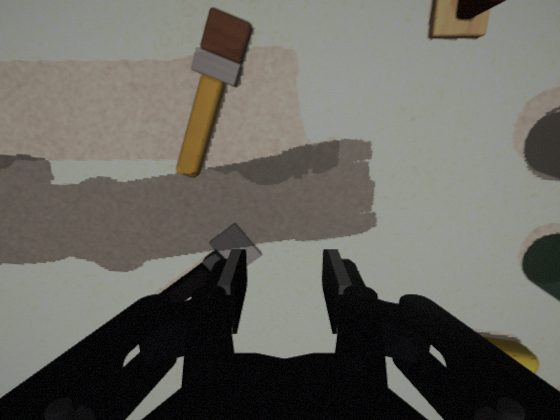

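```bash
python3 - <<'E'
from h import *
C=cam("wrist")
f=cv2.imread("pics/w23.png")
for n,C,f in(("w",cam("wrist"),f),("s",cam("scene"),cv2.imread("pics/s23.png")),("d",cam("side"),cv2.imread("pics/d23.png"))):
    w=rect(f,C,.02,3000,.39,.52,-.02,.14)
    m=cv2.inRange(cv2.cvtColor(w,cv2.COLOR_BGR2HSV),np.array([15,110,60 if n=="s" else 40]),np.array([32,255,255]))
    cs,_=cv2.findContours(m,cv2.RETR_EXTERNAL,cv2.CHAIN_APPROX_NONE)
    c=max(cs,key=cv2.contourArea);b=cv2.minAreaRect(c)
    u,v=b[0];bp=cv2.boxPoints(b)
    e=sorted([bp[1]-bp[0],bp[2]-bp[1]],key=np.linalg.norm)[1]
    print(n,"centre",.52-v/3000,.14-u/3000,"size mm",np.array(b[1])/3,"yaw %.1f"%(np.degrees(np.arctan2(-e[0],-e[1]))%180))
    cv2.imwrite(f"pics/br_{n}.png",w)
E
```

```text
w centre 0.4393535308837891 0.05419680786132813 size mm [87.72140503 21.13105011] yaw 74.6
s centre 0.4342774454752604 0.049049316406250015 size mm [90.39165243 22.17314657] yaw 74.4
d centre 0.42879532877604165 0.05043646240234376 size mm [91.10466512 26.56809743] yaw 75.6
```

View pics/br_w.png

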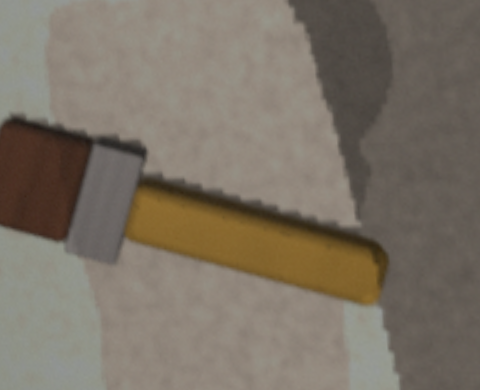

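```bash
python3 go.py .4397 .0687 .09 74.6
```

```text
t34.35 tcp [ 0.5172 -0.0007  0.1541] yaw 94.9 gw 0.0386 F [-0.1  0.3 -0.3] | w [0.0017 0.0015 0.1128] d [ 0.3808 -0.3581  0.3167] deg 20.3 mm 122
```

```bash
python3 -m jog '[0,0,0.04,0.15,-0.12,0.1,0.6,0,0,0.08,0.3,-0.25,0.2,0.6,0,0,0.113,0.381,-0.358,0.31,0.6,0,0,0.113,0.381,-0.358,0.31,0.6,0,0,0.113,0.381,-0.358,0.31,0.6,0,0,0.113,0.381,-0.358,0.31,0.6,0,0,0.113,0.381,-0.358,0.31,0.6]'; python3 go.py .4397 .0687 .005 74.6
python3 - <<'E'
from h import *
C,f=shot("wrist","w24")
cv2.imwrite("pics/br2.png",rect(f,C,.02,3000,.39,.52,-.02,.16))
E
```

```text
clock: 35.05
tcp_pos: [0.4415, 0.0687, 0.092]
orientation: [2.494, 1.897, 0.005]
contact_force: [-0.1, -0.7, -0.2]
grip_width: 0.0513
t35.05 tcp [0.4415 0.0687 0.092 ] yaw 74.5 gw 0.0513 F [-0.1 -0.7 -0.2] | w [ 0.0025  0.0008 -0.0004] d [-0.0013 -0.0123  0.4351] deg 0.5 mm 87
```

View pics/w24.png

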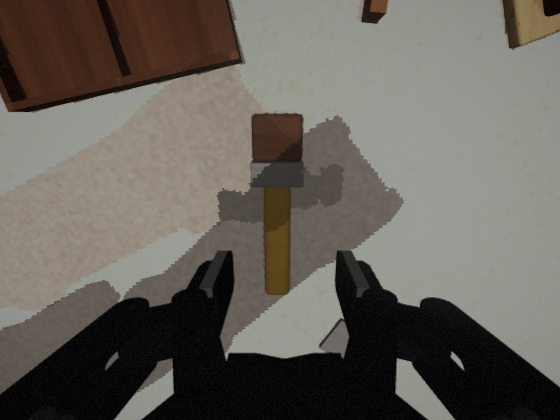

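View pics/br2.png

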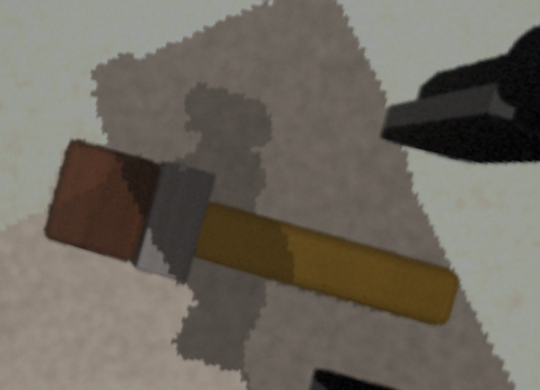

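```bash
python3 go.py .4378 .0725 .005 74.6; python3 -m jog '[0,0,0,0.015,-0.024,0.12,0.6,0,0,0,0.015,-0.024,0.27,0.6,0,0,0,0.015,-0.024,0.38,0.6,0,0,0,0.015,-0.024,0.43,0.6,0,0,0,0.015,-0.024,0.43,0.6,0,0,0,0.015,-0.024,0.43,0.1,0,0,0,0.015,-0.024,0.43,0.1,0,0,0,0.015,-0.024,0.43,0.1,0,0,0,0.015,-0.024,0.43,0.1,0,0,0,0.015,-0.024,0.43,0.1]' 40; python3 go.py .4378 .0725 .005 74.6
python3 - <<'E'
from h import *
C,f=shot("wrist","w25")
E
```

```text
t35.10 tcp [0.4412 0.0686 0.0919] yaw 74.5 gw 0.0511 F [ 0.3 -0.1  0.2] | w [ 0.0025  0.0008 -0.0005] d [ 0.0155 -0.0252  0.4345] deg 0.5 mm 87
clock: 36.1
tcp_pos: [0.439, 0.0725, 0.0071]
orientation: [2.494, 1.896, 0.007]
contact_force: [-0.3, -0.0, 7.8]
grip_width: 0.0191
t36.10 tcp [0.439  0.0725 0.0071] yaw 74.5 gw 0.0191 F [-0.3 -0.   7.8] | w [ 0.0031  0.0005 -0.0006] d [-0.0015 -0.0058  0.0103] deg 0.6 mm 2
```

View pics/w25.png

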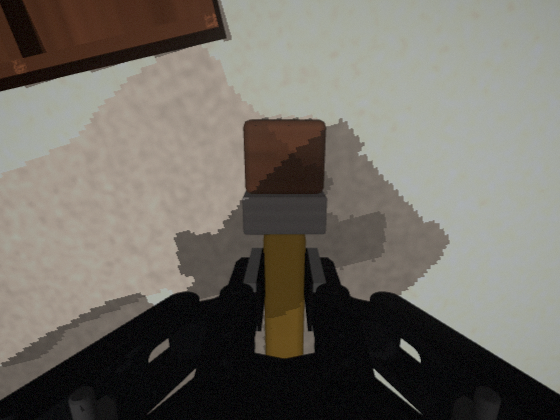

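```bash
python3 go.py .4105 .279 .06 86.7
```

```text
t36.15 tcp [0.439  0.0725 0.0071] yaw 74.5 gw 0.0190 F [-0.5 -0.4  6.9] | w [ 0.003   0.0008 -0.0678] d [ 0.9566 -0.4106 -0.2701] deg 12.2 mm 215
```

```bash
python3 -m jog '[0,0,0,0,0,-0.08,0.1,0,0,0,0.03,-0.01,-0.2,0.1,0,0,-0.01,0.12,-0.05,-0.265,0.1,0,0,-0.02,0.24,-0.1,-0.265,0.1,0,0,-0.035,0.36,-0.15,-0.265,0.1,0,0,-0.05,0.48,-0.2,-0.265,0.1,0,0,-0.06,0.6,-0.255,-0.265,0.1,0,0,-0.067,0.72,-0.31,-0.265,0.1,0,0,-0.067,0.84,-0.36,-0.265,0.1,0,0,-0.067,0.92,-0.395,-0.265,0.1,0,0,-0.067,0.957,-0.41,-0.265,0.1,0,0,-0.067,0.957,-0.41,-0.265,0.1]'; python3 go.py .4105 .279 .0135 86.7
python3 - <<'E'
from h import *
C,f=shot("wrist","w26")
C,f=shot("scene","s26");cv2.imwrite("pics/s26c.png",cv2.resize(f[60:200,220:420],None,fx=3.6,fy=3.6,interpolation=cv2.INTER_CUBIC))
E
```

```text
clock: 37.35
tcp_pos: [0.4106, 0.28, 0.0594]
orientation: [2.279, 2.149, 0.007]
contact_force: [-0.3, -0.4, -0.7]
grip_width: 0.0189
t37.35 tcp [0.4106 0.28   0.0594] yaw 86.6 gw 0.0189 F [-0.3 -0.4 -0.7] | w [ 0.0031  0.0009 -0.0003] d [-0.0042 -0.0024  0.2293] deg 0.6 mm 46
```

View pics/w26.png

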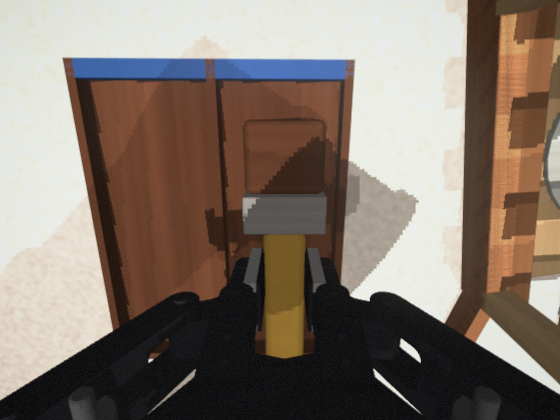

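View pics/s26c.png

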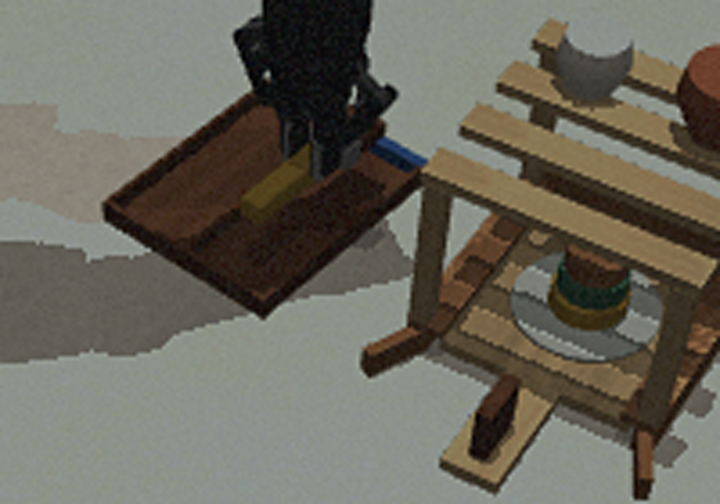

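```bash
python3 -m jog '[0.003,0,0,-0.004,-0.002,0.06,0.1,0.003,0,0,-0.004,-0.002,0.13,0.1,0.003,0,0,-0.004,-0.002,0.19,0.1,0.003,0,0,-0.004,-0.002,0.22,0.1,0.003,0,0,-0.004,-0.002,0.23,0.1,0.003,0,0,-0.004,-0.002,0.231,0.1,0.003,0,0,-0.004,-0.002,0.231,0.1]'; python3 -m jog '[0,0,0,0,0,0,0.25,0,0,0,0,0,0,0.38,0,0,0,0,0,0,0.38,0,0,0,0,0,-0.1,0.38,0,0,0,0,0,-0.25,0.38,0,0,0,-0.2,0.1,-0.5,0.38,0,0,0,-0.4,0.15,-0.6,0.38,0,0,0,-0.6,0.2,-0.6,0.38,0,0,0,-0.8,0.2,-0.6,0.38,0,0,0,-1,0.2,-0.6,0.5,0,0,0,-1,0.2,-0.6,0.5]'; python3 go.py .457 -.05 .09 39
python3 - <<'E'
from h import *
C,f=shot("wrist","w27")
C,f=shot("scene","s27");cv2.imwrite("pics/s27c.png",cv2.resize(f[60:240,180:420],None,fx=3.2,fy=3.2,interpolation=cv2.INTER_CUBIC))
E
```

```text
clock: 38.15
tcp_pos: [0.4107, 0.2769, 0.0126]
orientation: [2.286, 2.151, -0.006]
contact_force: [0.0, -0.4, -1.7]
grip_width: 0.0186
clock: 39.25
tcp_pos: [0.4377, 0.0694, 0.1333]
orientation: [2.294, 2.14, -0.01]
contact_force: [-0.1, 0.8, -0.4]
grip_width: 0.0428
t39.25 tcp [0.4377 0.0694 0.1333] yaw 86.0 gw 0.0428 F [-0.1  0.8 -0.4] | w [0.0006 0.0024 0.2613] d [-0.5874  0.1378  0.2209] deg 47.0 mm 128
```

View pics/w27.png

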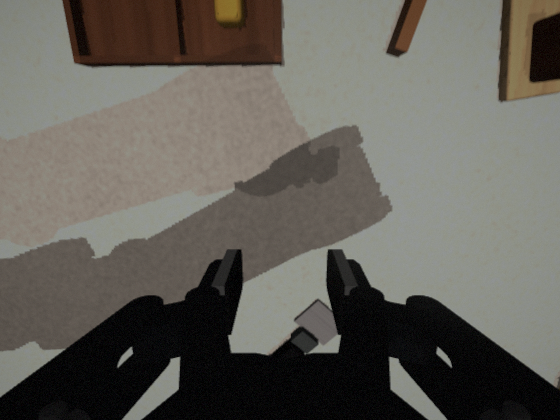

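View pics/s27c.png

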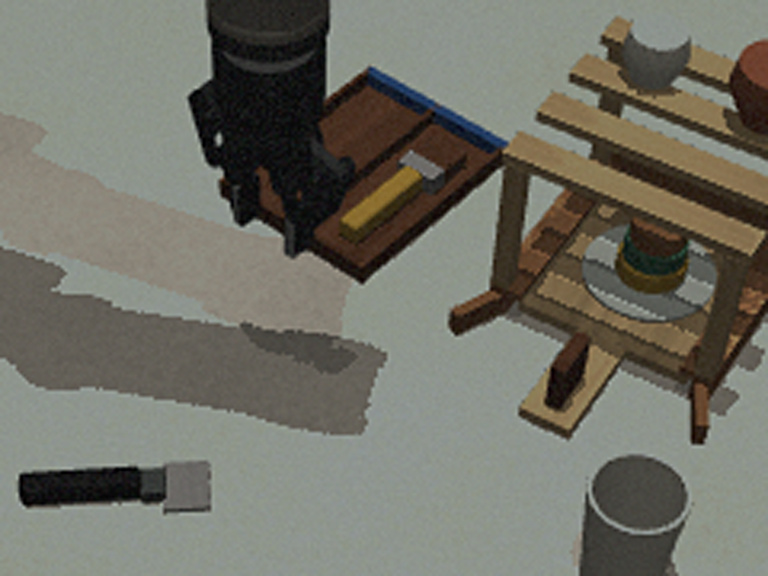

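```bash
python3 - <<'E'
from h import *
for n,f in(("scene","s27"),("side","d23")):
    C=cam(n);f=cv2.imread(f"pics/{f}.png")
    w=rect(f,C,.02,3000,.34,.52,-.16,.04)
    cv2.imwrite(f"pics/sc_{n}.png",w)
    m=cv2.inRange(cv2.cvtColor(w,cv2.COLOR_BGR2HSV),np.array([0,0,0]),np.array([180,255,32]))
    m[:, :60]=0
    cs,_=cv2.findContours(m,cv2.RETR_EXTERNAL,cv2.CHAIN_APPROX_NONE)
    c=max(cs,key=cv2.contourArea);b=cv2.minAreaRect(c);u,v=b[0];bp=cv2.boxPoints(b)
    e=sorted([bp[1]-bp[0],bp[2]-bp[1]],key=np.linalg.norm)[1]
    print(n,.52-v/3000,.04-u/3000,np.array(b[1])/3,"yaw %.1f"%(np.degrees(np.arctan2(-e[0],-e[1]))%180))
E
```

```text
scene 0.4213497314453125 -0.11931966145833334 [105.88650513  31.4970754 ] yaw 39.8
side 0.4082937825520834 -0.10986885579427083 [92.17599487 25.13062541] yaw 41.9
```

View pics/sc_scene.png

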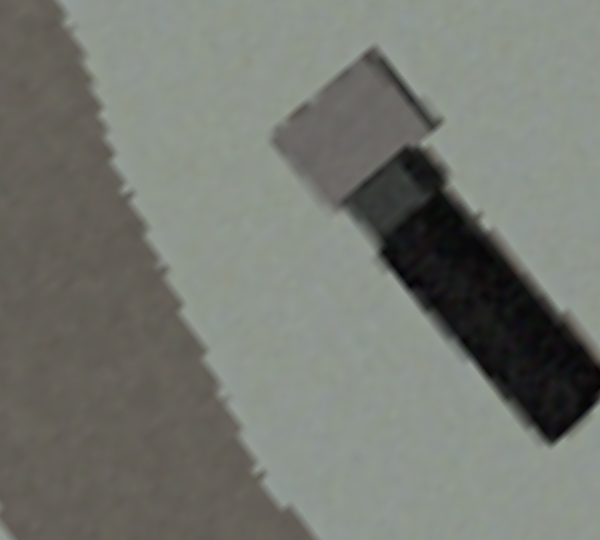

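```bash
python3 go.py .428 -.1125 .09 40; python3 -m jog '[0,0,0.05,-0.2,0,0.05,0.6,0,0,0.1,-0.4,0,0.1,0.6,0,0,0.15,-0.6,0,0.15,0.6,0,0,0.2,-0.8,0,0.2,0.6,0,0,0.2556,-0.9,0.01,0.2,0.6,0,0,0.2556,-0.9,0.01,0.2,0.6,0,0,0.2556,-0.9,0.01,0.2,0.6,0,0,0.2556,-0.9,0.01,0.2,0.6,0,0,0.2556,-0.9,0.01,0.2,0.6]'; python3 go.py .428 -.1125 .09 40
python3 - <<'E'
from h import *
C,f=shot("wrist","w28")
cv2.imwrite("pics/sc2.png",rect(f,C,.02,3000,.34,.52,-.18,.0))
E
```

```text
t39.35 tcp [0.4386 0.0746 0.1337] yaw 86.4 gw 0.0424 F [-0.8 -0.3  0.1] | w [0.0006 0.0013 0.2576] d [-0.936   0.0061  0.2225] deg 46.4 mm 192
clock: 40.25
tcp_pos: [0.4297, -0.104, 0.0945]
orientation: [2.943, 1.088, -0.002]
contact_force: [-0.3, 0.3, 0.6]
grip_width: 0.0514
t40.25 tcp [ 0.4297 -0.104   0.0945] yaw 40.6 gw 0.0514 F [-0.3  0.3  0.6] | w [0.001  0.0008 0.0032] d [-0.0338  0.0266  0.0227] deg 0.6 mm 10
```

View pics/sc2.png

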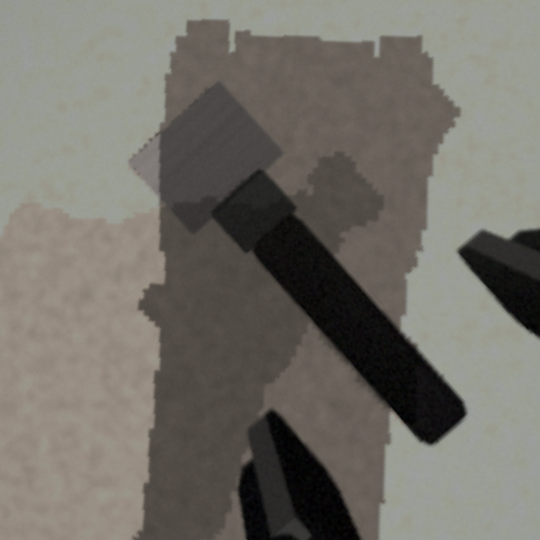

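View pics/w28.png

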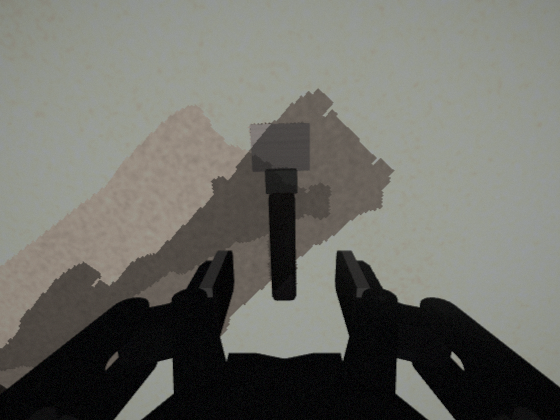

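```bash
python3 go.py .426 -.1065 .005 41.5; python3 -m jog '[0,0,-0.005,-0.022,0.005,0.12,0.6,0,0,-0.005,-0.022,0.005,0.27,0.6,0,0,-0.005,-0.022,0.005,0.39,0.6,0,0,-0.005,-0.022,0.005,0.443,0.6,0,0,-0.005,-0.022,0.005,0.443,0.6,0,0,-0.005,-0.022,0.005,0.443,0.1,0,0,-0.005,-0.022,0.005,0.443,0.1,0,0,-0.005,-0.022,0.005,0.443,0.1,0,0,-0.005,-0.022,0.005,0.443,0.1,0,0,-0.005,-0.022,0.005,0.443,0.1]' 40; python3 go.py .4 .08 .09 86.7
python3 - <<'E'
from h import *
C,f=shot("wrist","w29")
E
```

```text
t40.30 tcp [ 0.4296 -0.1043  0.0945] yaw 40.5 gw 0.0511 F [-0.7 -0.5 -0.6] | w [ 0.001   0.0008 -0.0053] d [-0.0196 -0.0046  0.4476] deg 1.0 mm 90
clock: 41.3
tcp_pos: [0.4278, -0.1083, 0.0071]
orientation: [2.934, 1.11, 0.001]
contact_force: [-2.2, 1.3, 7.1]
grip_width: 0.019
t41.30 tcp [ 0.4278 -0.1083  0.0071] yaw 41.5 gw 0.0190 F [-2.2  1.3  7.1] | w [ 0.0013  0.0009 -0.2514] d [ 0.5185 -0.7957 -0.419 ] deg 45.2 mm 208
```

View pics/w29.png

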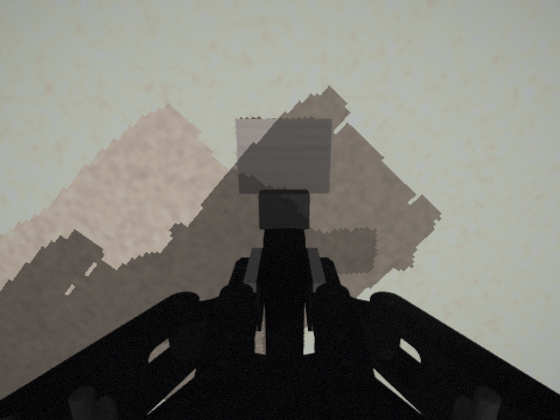

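```bash
python3 go.py .45 .06 .065 86.7
```

```text
t41.35 tcp [ 0.4278 -0.1083  0.0071] yaw 41.4 gw 0.0188 F [-0.2  0.8  6.7] | w [ 0.0013  0.001  -0.2514] d [ 0.6399 -0.556  -0.293 ] deg 45.3 mm 179
```

```bash
python3 -m jog '[0,0,0,0,0,-0.08,0.1,0,0,0,0,0,-0.2,0.1,0,0,-0.03,0.08,-0.07,-0.28,0.1,0,0,-0.06,0.16,-0.14,-0.29,0.1,0,0,-0.09,0.24,-0.21,-0.29,0.1,0,0,-0.12,0.32,-0.28,-0.29,0.1,0,0,-0.15,0.4,-0.35,-0.29,0.1,0,0,-0.18,0.48,-0.42,-0.29,0.1,0,0,-0.21,0.56,-0.49,-0.29,0.1,0,0,-0.24,0.64,-0.556,-0.29,0.1,0,0,-0.25,0.64,-0.556,-0.29,0.1]'; python3 go.py .40 .2 .065 86.7 .337 .283 .065 86.7
```

```text
clock: 42.45
tcp_pos: [0.4502, 0.0643, 0.0639]
orientation: [2.275, 2.162, -0.0]
contact_force: [0.0, 0.3, -0.8]
grip_width: 0.0185
t42.45 tcp [0.4502 0.0643 0.0639] yaw 87.1 gw 0.0185 F [ 0.   0.3 -0.8] | w [0.0007 0.0007 0.0021] d [ 0.6647 -0.2854 -0.0077] deg 0.4 mm 145
t42.45 tcp [0.4502 0.0643 0.0639] yaw 87.1 gw 0.0185 F [ 0.   0.3 -0.8] | w [0.0007 0.0007 0.0021] d [ 1.0631 -0.6211 -0.0094] deg 0.4 mm 246
```

```bash
python3 -m jog '[0,0,0.002,0.1,-0.04,0,0.1,0,0,0.002,0.22,-0.09,0,0.1,0,0,0.002,0.34,-0.14,0,0.1,0,0,0.002,0.46,-0.19,0,0.1,0,0,0.002,0.58,-0.24,0,0.1,0,0,0.002,0.68,-0.29,0,0.1,0,0,0.002,0.78,-0.36,0,0.1,0,0,0.002,0.88,-0.45,0,0.1,0,0,0.002,0.96,-0.53,0,0.1,0,0,0.002,1,-0.6,0,0.1,0,0,0.002,1,-0.6,0,0.1,0,0,0.002,1,-0.6,0,0.1]'; python3 go.py .337 .283 .0135 86.7
python3 - <<'E'
from h import *
C,f=shot("wrist","w30")
E
```

```text
clock: 43.65
tcp_pos: [0.3405, 0.2697, 0.0628]
orientation: [2.28, 2.156, -0.002]
contact_force: [0.3, 0.0, -0.8]
grip_width: 0.0187
t43.65 tcp [0.3405 0.2697 0.0628] yaw 86.8 gw 0.0187 F [ 0.3  0.  -0.8] | w [0.0006 0.001  0.0006] d [ 0.0661 -0.0216  0.2461] deg 0.2 mm 51
```

View pics/w30.png

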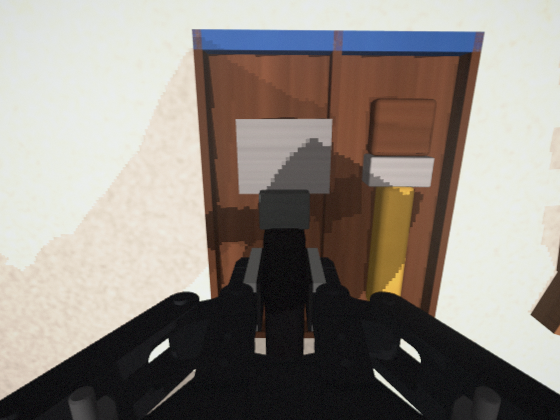

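```bash
python3 go.py .3325 .283 .0127 86.7; python3 -m jog '[0,0,0,0.03,-0.02,0,0.1,0,0,0,0.066,-0.042,0.03,0.1,0,0,0,0.066,-0.042,0.08,0.1,0,0,0,0.066,-0.042,0.12,0.1,0,0,0,0.066,-0.042,0.12,0.1,0,0,0,0.066,-0.042,0.12,0.1]'; python3 go.py .3325 .283 .0127 86.7
python3 - <<'E'
from h import *
C,f=shot("wrist","w31")
E
```

```text
t43.70 tcp [0.3409 0.2694 0.0628] yaw 86.7 gw 0.0189 F [ 0.  -0.8 -0.6] | w [0.0007 0.001  0.0001] d [ 0.0662 -0.0464  0.2503] deg 0.2 mm 53
clock: 44.3
tcp_pos: [0.3332, 0.2826, 0.0383]
orientation: [2.281, 2.154, -0.003]
contact_force: [0.8, -0.0, -0.2]
grip_width: 0.0191
t44.30 tcp [0.3332 0.2826 0.0383] yaw 86.7 gw 0.0191 F [ 0.8 -0.  -0.2] | w [0.0004 0.0013 0.0001] d [ 0.0025 -0.0036  0.128 ] deg 0.2 mm 26
```

View pics/w31.png

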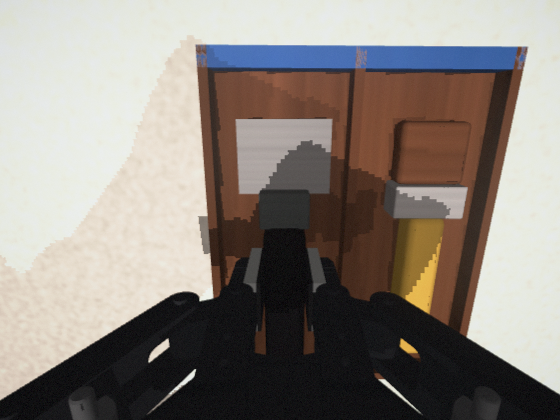

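```bash
python3 -m jog '[0,0,0,0.002,-0.002,0.04,0.1,0,0,0,0.002,-0.002,0.09,0.1,0,0,0,0.002,-0.002,0.12,0.1,0,0,0,0.002,-0.002,0.127,0.1,0,0,0,0.002,-0.002,0.128,0.1,0,0,0,0.002,-0.002,0.128,0.1]'; python3 -m jog '[0,0,0,0,0,0,0.25,0,0,0,0,0,0,0.38,0,0,0,0,0,0,0.38,0,0,0,0,0,-0.1,0.38,0,0,0,0,0,-0.25,0.38,0,0,0,-0.1,0.1,-0.5,0.38,0,0,0,-0.25,0.25,-0.6,0.38,0,0,0,-0.45,0.35,-0.7,0.38,0,0,0,-0.65,0.4,-0.7,0.38,0,0,0,-0.85,0.4,-0.7,0.5,0,0,0,-1,0.4,-0.7,0.5,0,0,0,-1,0.4,-0.7,0.5]'; python3 go.py .457 -.05 .09 39
python3 - <<'E'
from h import *
C,f=shot("wrist","w32")
C,f=shot("side","d32")
C,f=shot("scene","s32");cv2.imwrite("pics/s32c.png",cv2.resize(f[60:240,220:460],None,fx=3.2,fy=3.2,interpolation=cv2.INTER_CUBIC))
f=cv2.imread("pics/d32.png");cv2.imwrite("pics/d32c.png",cv2.resize(f[200:390,120:360],None,fx=3.,fy=3.,interpolation=cv2.INTER_CUBIC))
E
```

```text
clock: 44.95
tcp_pos: [0.3331, 0.2832, 0.013]
orientation: [2.282, 2.154, -0.002]
contact_force: [-0.9, -0.7, -1.0]
grip_width: 0.0189
clock: 46.15
tcp_pos: [0.4005, 0.0751, 0.1538]
orientation: [2.288, 2.146, -0.005]
contact_force: [-0.7, 0.2, -0.6]
grip_width: 0.0427
t46.15 tcp [0.4005 0.0751 0.1538] yaw 86.3 gw 0.0427 F [-0.7  0.2 -0.6] | w [0.001  0.0015 0.263 ] d [-0.6046  0.3218  0.3224] deg 47.3 mm 151
```

View pics/s32.png

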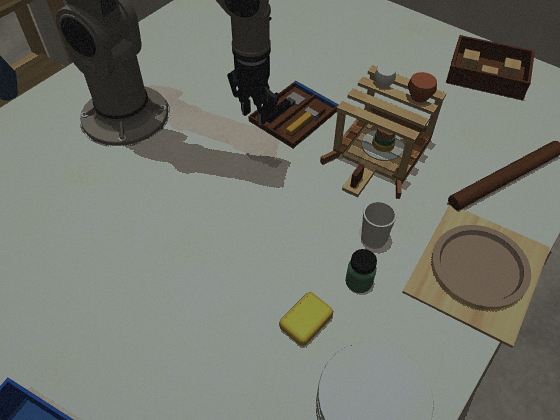

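View pics/s32c.png

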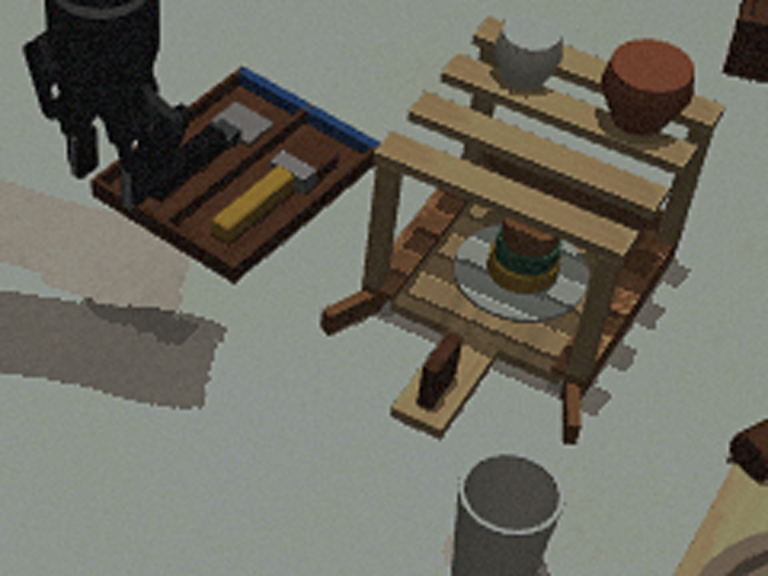

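View pics/d32c.png

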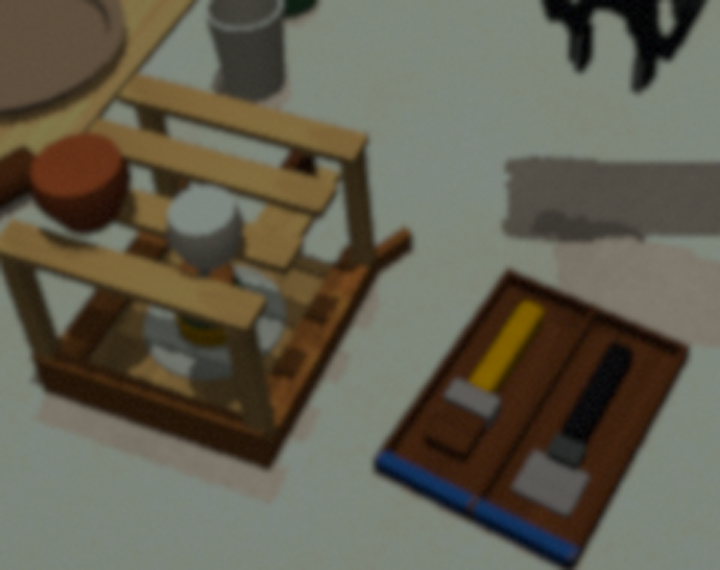

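```bash
python3 - <<'E'
from h import *
p=ray(cam("scene"),(220+416/3.2,60+424/3.2),.012)
ux=np.array([-.0837,.9965]);print("neck end",p,"-> board origin",p[:2]+.183*ux)
print(r.get_obs()["contact_force"].round(1)); r.hand_in()
E
```

```text
neck end [0.65015827 0.13766944 0.012     ] -> board origin [0.63484117 0.32002894]
[-0.6  0.3 -0.2]
the job is handed in; nothing more can be done
```

The job is done and handed in at about 46 s of the 210 s allowed. Hand-in gives no verdict, so the results below come from my own checks.

**Forms:** Only yellow (58), green (52) and brown (46) were there. I stacked them in that order on the plate. In the scene view each was within about 1 mm of the plate centre.

**Board:** I then slid it past the cup and between the rack cheeks by its grip. It stopped dead at a push of about 9–12 N, about 2 mm from where I had predicted home. A last look at the neck end put the board's origin about 5 mm sideways and 2 mm short of my home estimate. I took that as pixel-picking error, because two harder pushes moved it no further. The stack was still neat afterwards.

**Tools:** The brush is in the right lane and the scraper in the left. Both lie flat along their lanes with heads towards the blue end, as seen in the scene and side views.

The jar, cup and sponge were where they started in the last scene picture. I saw no grip slip and no tool knocked aside. The only regrasp was the green form, which I had first gripped about 5 mm off-centre. At hand-in the arm was clear of everything, with no contact force beyond sensor noise (0.6 N).

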